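# Put the sharpening stone away past a sprung flap

## Robot

A 6-joint arm with a two-finger parallel gripper is mounted at the origin on a cart in front of the work surface, level with it; the furniture and walls round the work are solid. World frame = base frame: x ahead of the robot, y to its left, z up, the work surface at z = 0. Lengths are in m, angles in degrees, forces in N, time in s.
With the tool pointing down it reaches from about 0.35 to 0.925 m from the base axis. Payload 6.4 kg.
Tool frame: the origin (TCP) lies midway between the tips of the shut fingers; the grasp point (between the pads) lies 19 mm behind it; z points along the fingers, x is the direction in which the jaws open and shut, and the axes are right-handed (so a half turn about z gives the same grasp; the last joint's range is limited). The gripper opens to 94 mm and grips with 3 to 60 N. Pads are 16 mm wide; open, the fingers measure 119 mm over their backs; the gripper's body (75 mm by 177 mm) begins 78 mm behind the grasp point.
Start: joints at [-79.704, 14.043, 89.255, -0, 76.702, -9.975], TCP at [0.225, -0.61, 0.205] pointing down, gripper open.
Joint ranges: [-179.41, 179.41], [-58.25, 129.5], [7.25, 145.43], [-54.29, 234.29], [11.92, 165.04], [-157.13, 157.13]. Speed limits (degrees/s): [147.25, 147.25, 180, 180, 180, 180].

## Interface

Orientations are given as [roll, pitch, yaw] about the fixed x, y, z axes, in that order (R = Rz(yaw) Ry(pitch) Rx(roll)).
In Python, from bench import ctrl gives the robot as it stands.
- The arm moves only by the shell command python3 -m jog 'ROWS'. ROWS is JSON, a list of rows, each a list of 7 numbers: the shift along the tool's x, y, z in m, then the turn, a rotation vector about the tool's x, y, z in degrees, then the finger opening in m, from 0 to 0.094. In form: [[dx, dy, dz, rx, ry, rz, claw], ...]. A call has 1 to 20 rows; each row shifts and turns the pose as measured when the row begins, along the tool's axes as they then stand; what a row does not reach is not made up. A row lasts 1/8 s, in which the tool goes at most 62.5 mm and 10.7 degrees, less where a joint would pass 70% of its speed; a pose out of reach is approached as far as the arm can. A call with a gripper value outside its range is refused whole. The fingers move at their own pace and stop on an object; the grip force is fixed at half the most. Time passes only in rows, so rows that do not move let the fingers close. It gives the time, the measured TCP pose, the force and the opening at its end, in the units of the state.
- ctrl.get_obs(): the state, without advancing time (a new reading comes with each control period).
- ctrl.capture(name): name is "side" or "top" or "wrist"; returns a dict with "pixels" (420x560x3 uint8, red, green, blue), "z_map" (420x560 float32, m along the optical axis (not along the pixel's ray), 0 where there is no reading), "vertical_fov" (degrees; the focal length in pixels is half the picture's height over the tangent of half this angle, whatever the lens; pixels are square), "cx", "cy" (the principal point, pixels), "k1" (the pictures are not rectified: a ray, as slopes to the right and down, at radius r is drawn at 1 + k1 r^2 times it, then the intrinsics apply), "camera_from_world" (4x4, takes a point from world to camera coordinates); the wrist camera has in their place "tool_from_camera" (4x4, takes a point from camera to tool coordinates, whose origin is the TCP and whose axes are the tool frame's). Camera axes: x right, y up, looking along -z (the intrinsics and any distortion apply to the point x, -y, -z); pixel columns grow to the right and rows downward; lengths in m; the calibration is good to about 2 mm. A picture is of the moment at which its call begins: read the wrist's pose just before it.
- ctrl.finish_job(): hands the job in, once; it reports no verdict.
The state is a dict: "time": time; "joints": joint angles; "qd": joint speeds; "effort": joint torques, N m; "tool_pos": TCP position; "tool_rot": TCP orientation; "contact_force": force on the tool from outside, world axes, zero at the start; "wrist_torque": the same for the moment, N m; "grip_width": finger opening in m.
Only numpy, scipy, OpenCV 4.12 (cv2) and the standard library are available. Lean on these libraries where they do the work, as an engineer would, in place of code of your own. Each camera call takes 0.05 s, during which the arm holds its last target.

## Task

Put the sharpening stone away: lift it out of its holder, set it down flat on the worktop and let go of it, then take it again near one end and push it, other end first, through the sprung flap of the low steel box. Push until it nearly reaches the back of the box and only a short grip end of some 4 to 5 cm sticks out under the flap, then leave it lying there. Do not shove the other bar things about.

Things in the scene. Friction and masses are not known exactly. Their poses are not given: they have to be found in the camera images.
- whetstone: plain grey sharpening stone, a block 55 wide x 150 long x 23 mm thick, about 0.42 kg. Origin: centre of its underside; y is along its length, z up through its thickness. Either end may go first. It starts lying in stone_holder, underside 20 mm above the worktop.
- stone_holder: fixed dark holder about 72 x 167 x 43 mm (x, y, z), long in y; origin under its middle on the worktop, z up. The stone lies on its deck, 20 mm up, parallel to it. At both ends U-shaped rubber caps as high as the stone's top (43 mm) wrap its ends and the outer 38 mm of its sides with 2.5 mm play, so the stone lifts out straight up and can be taken only across its width (x) in the middle, where the sides are open for 77 mm along y and the deck below is only 40 mm wide (x).
- stone_box: fixed low steel box, 54 mm high and 108 mm wide at its front flange, standing on the worktop without a floor of its own; the inside is 80 mm wide and 108 mm deep. Its mouth, 80 mm wide and 46 mm high, faces the robot. Origin: middle of the mouth at worktop level in the plane of the front; +x points straight into the box, y across the mouth, z up. The back wall stands at x = 108 mm, so the 150 mm stone pushed home leaves 42 mm outside.
- flap (a joint): metal flap that hangs in the mouth of stone_box from a hinge along its top edge (8 mm behind the front plane, 46 mm up); 74 mm wide, its lower edge 3 mm above the worktop. 0 = shut (hanging upright), grows to 1.4 rad as it swings inward and up; it opens inward only. A spring shuts it: a stone pushed along the worktop needs about 2 to 6 N to open it to about 1 rad, after which the flap rides on the stone's top; the stone's own friction on the worktop is added.
- tamper: bystander: coffee tamper with black handle, 58 mm across, 82 mm high; origin under its centre
- jigger: bystander: steel double jigger, 44 mm across, 74 mm high; origin under its centre
- group_brush: bystander: slim black brush lying flat, 21 x 134 x 17 mm, long in y; origin under its centre
- tea_glass_a: bystander: small tea glass, 62 mm across, 63 mm high; origin under its centre
- mini_flask: bystander: small black flask, 57 mm across, 74 mm high; origin under its centre

How it is judged:
By the outcome, as a careful person would: the job done as asked, in the order asked, and still so for the second after the job is handed in, with the robot touching nothing.
It also fails if it takes over 51 s, if anything falls off the work surface, if the arm or the gripper's body presses on something with over 40 N, if the wrist force passes 120 N, or if a joint passes its speed limit or range.

## Working session

There is one attempt and no reset: what is moved stays moved. The work goes in short steps, Python scripts to look and compute and a shell command to move; the robot and the scene stay as the last step left them, time stands still between calls to the robot, and variables do not carry over. Pictures are saved under pics/ and viewed, and the job is handed in when it is done.

```bash
ls; mkdir -p pics
cat > h.py <<'E'
import numpy as np, cv2
from bench import ctrl
from scipy.spatial.transform import Rotation as R
def cap(n,fn):
    o=ctrl.get_obs(); c=ctrl.capture(n)
    cv2.imwrite('pics/'+fn+'.png',c['pixels'][:,:,::-1])
    T=None
    if n=='wrist':
        W=np.eye(4);W[:3,:3]=R.from_euler('xyz',o['tool_rot'],degrees=True).as_matrix();W[:3,3]=o['tool_pos']
        T=W@np.array(c['tool_from_camera'])
    else: T=np.linalg.inv(np.array(c['camera_from_world']))
    np.savez('pics/'+fn+'.npz',px=c['pixels'],z=c['z_map'],f=210/np.tan(np.radians(c['vertical_fov']/2)),cx=c['cx'],cy=c['cy'],k1=c['k1'],T=T)
    return c
def world(fn,pts,z=None):
    d=np.load('pics/'+fn+'.npz');f,cx,cy,k1,T=float(d['f']),float(d['cx']),float(d['cy']),float(d['k1']),d['T']
    pts=np.array(pts,float).reshape(-1,2)
    n=cv2.undistortPoints(pts.reshape(-1,1,2),np.array([[f,0,cx],[0,f,cy],[0,0,1.]]),np.array([k1,0,0,0.])).reshape(-1,2)
    r=np.c_[n[:,0],-n[:,1],-np.ones(len(n))]
    rw=r@T[:3,:3].T
    if z is None:
        dd=d['z'][pts[:,1].round().astype(int),pts[:,0].round().astype(int)]
        return T[:3,3]+rw*dd[:,None]
    s=(z-T[2,3])/rw[:,2]
    return T[:3,3]+rw*s[:,None]
def st():
    o=ctrl.get_obs();print({k:np.round(o[k],3).tolist() for k in o if k not in('effort','qd')})
E
python3 - <<'E'
from h import *
st()
for n in ['top','side','wrist']: cap(n,n+'0')
st()
E
```

```text
pics
{'time': 0.0, 'joints': [-79.703, 14.083, 89.324, 0.0, 76.702, -9.974], 'tool_pos': [0.225, -0.609, 0.204], 'tool_rot': [-179.981, 0.107, -69.729], 'contact_force': [0.094, -0.729, 0.088], 'wrist_torque': [0.065, 0.001, -0.014], 'grip_width': 0.094}
{'time': 0.15, 'joints': [-79.704, 14.073, 89.306, 0.001, 76.701, -9.975], 'tool_pos': [0.225, -0.609, 0.205], 'tool_rot': [-179.985, 0.078, -69.729], 'contact_force': [-0.384, -0.885, -0.537], 'wrist_torque': [-0.044, -0.04, 0.002], 'grip_width': 0.094}
```

View pics/top0.png

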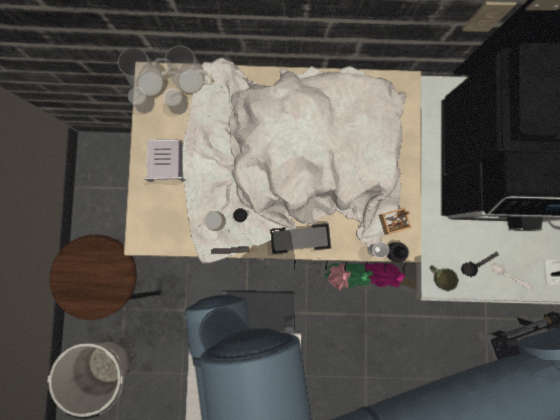

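View pics/side0.png

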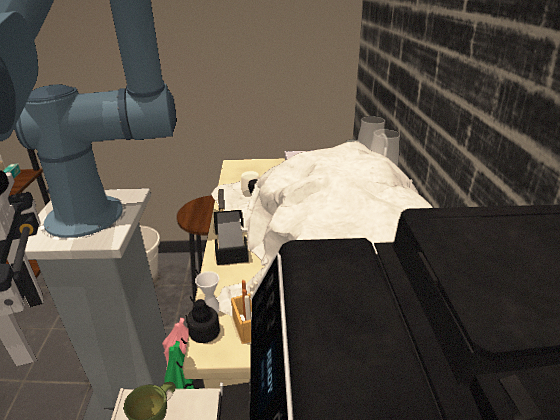

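View pics/wrist0.png

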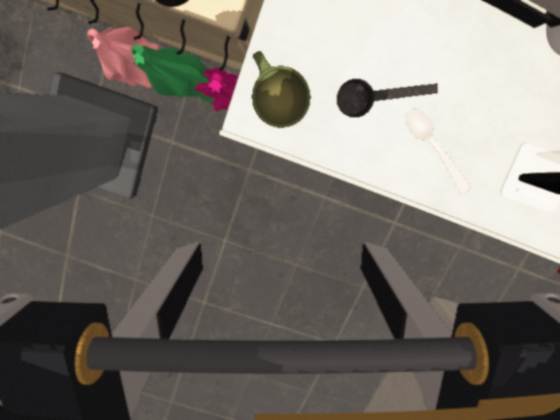

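The top view shows the holder with the stone at about (300,238) and a slotted steel box at about (165,160), its flange facing down the picture toward the robot. I'll enlarge both.

Run:
```python
from h import *
im=cv2.imread('pics/top0.png')
cv2.imwrite('pics/topA.png',cv2.resize(im[120:270,120:260],None,fx=5,fy=5,interpolation=cv2.INTER_CUBIC)[:600+150][:600])
cv2.imwrite('pics/topB.png',cv2.resize(im[190:270,190:350],None,fx=5,fy=5,interpolation=cv2.INTER_CUBIC))
print(world('top0',[[300,238],[165,160],[215,220],[240,215],[397,250],[230,250],[378,250],[150,220],[165,179],[300,120],[220,150],[220,200],[140,200]]).round(3))
d=np.load('pics/top0.npz');print(d['T'].round(3),d['f'],d['k1'])
```

```text
[[ 0.421 -0.147  0.041]
 [ 0.629  0.24   0.054]
 [ 0.464  0.091  0.061]
 [ 0.478  0.021  0.084]
 [ 0.395 -0.414  0.061]
 [ 0.381  0.052  0.017]
 [ 0.393 -0.366  0.044]
 [ 0.461  0.289  0.003]
 [ 0.583  0.251  0.005]
 [ 0.709 -0.13   0.203]
 [ 0.674  0.094  0.008]
 [ 0.523  0.084  0.03 ]
 [ 0.519  0.321  0.004]]
[[ 0.027  0.996 -0.087  0.409]
 [-1.     0.029  0.011 -0.077]
 [ 0.014  0.087  0.996  1.138]
 [ 0.     0.     0.     1.   ]] 387.8425262728453 0.02138800509950424
```

View pics/topA.png

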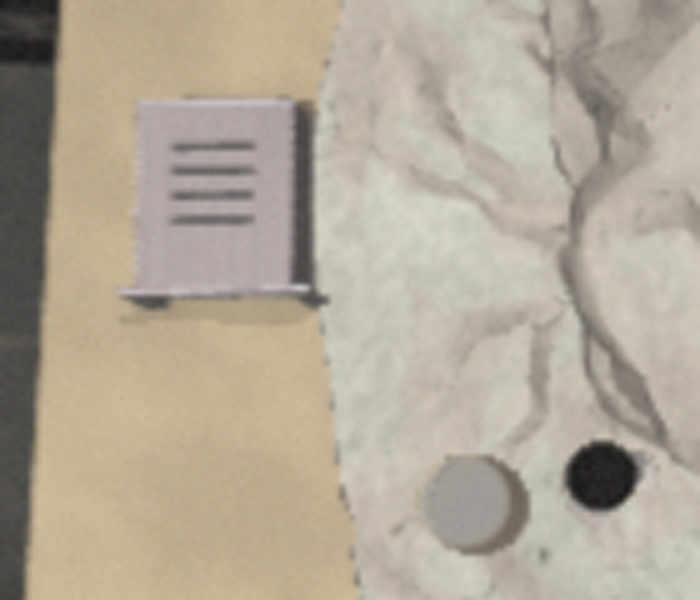

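View pics/topB.png

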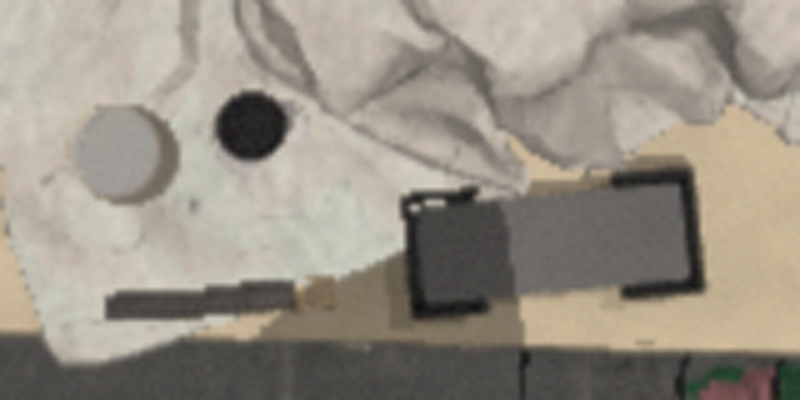

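```bash
cat >> h.py <<'E'
def delta(pos,rpy):
    "tool-frame shift and rotvec from current to target"
    o=ctrl.get_obs();A=R.from_euler('xyz',o['tool_rot'],degrees=True);B=R.from_euler('xyz',rpy,degrees=True)
    print('delta',A.inv().apply(np.array(pos)-o['tool_pos']).round(4),(A.inv()*B).as_rotvec(degrees=True).round(2))
E
python3 - <<'E'
from h import *
b=np.array([[404,200],[415,318],[703,290],[692,168]])/5+190
c=world('top0',b,.043);print(c.round(3),c.mean(0).round(4))
for i in range(4):
    e=c[(i+1)%4]-c[i];print(np.linalg.norm(e).round(4),np.degrees(np.arctan2(e[1],e[0])).round(1))
a=np.array([[120,293],[312,288],[296,100],[137,102]])/5+120
c=world('top0',a,.054);print(c.round(4))
for i in range(4):
    e=c[(i+1)%4]-c[i];print(np.linalg.norm(e).round(4),np.degrees(np.arctan2(e[1],e[0])).round(1))
delta([.421,-.147,.25],[180,0,0])
E
```

```text
[[ 0.441 -0.064  0.043]
 [ 0.375 -0.072  0.043]
 [ 0.395 -0.233  0.043]
 [ 0.463 -0.226  0.043]] [ 0.4186 -0.1487  0.043 ]
0.0664 -173.0
0.1627 -82.9
0.0688 6.1
0.1638 97.9
[[0.5746 0.2955 0.054 ]
 [0.5807 0.1888 0.054 ]
 [0.6879 0.2029 0.054 ]
 [0.6838 0.2921 0.054 ]]
0.1069 -86.7
0.1081 7.5
0.0892 92.7
0.1092 178.2
delta [-0.3659 -0.3439 -0.0448] [-6.000e-02  6.000e-02 -6.973e+01]
```

```bash
python3 -m jog '[[-0.045,-0.043,-0.006,0,0,-9.6,0.094],[0,0,0,0,0,-9.6,0.094],[0,0,0,0,0,-9.6,0.094],[0,0,0,0,0,-9.6,0.094],[0,0,0,0,0,-9.6,0.094],[0,0,0,0,0,-9.6,0.094],[0,0,0,0,0,-9.6,0.094],[0,0,0,0,0,-9.6,0.094]]'
python3 - <<'E'
from h import *
delta([.4,-.148,.25],[180,0,7])
E
```

```text
time: 1.15
tool_pos: [0.25, -0.5477, 0.2059]
tool_rot: [-179.4, 0.0, 9.6]
contact_force: [-0.1, 0.4, 0.1]
grip_width: 0.0939
delta [ 0.2148 -0.3694 -0.0405] [-0.58  0.04  2.63]
```

```bash
python3 -m jog '[[0.03,-0.052,-0.007,0,0,1.3,0.094],[0.03,-0.052,-0.007,0,0,1.3,0.094],[0.03,-0.052,-0.007,0,0,0,0.094],[0.03,-0.052,-0.007,0,0,0,0.094],[0.03,-0.052,-0.007,0,0,0,0.094],[0.03,-0.052,-0.006,0,0,0,0.094],[0.03,-0.052,-0.006,0,0,0,0.094],[0,0,0,0,0,0,0.094]]'
python3 - <<'E'
from h import *
cap('wrist','w1');st()
E
```

```text
time: 2.15
tool_pos: [0.4138, -0.1475, 0.2563]
tool_rot: [-179.2, -0.0, 6.9]
contact_force: [-0.2, -0.3, 0.3]
grip_width: 0.0939
{'time': 2.2, 'joints': [-35.071, -18.007, 115.188, 0.576, 83.333, -41.884], 'tool_pos': [0.413, -0.149, 0.256], 'tool_rot': [-179.231, 0.001, 6.744], 'contact_force': [0.672, -0.654, 0.383], 'wrist_torque': [-0.052, -0.088, -0.029], 'grip_width': 0.094}
```

View pics/w1.png

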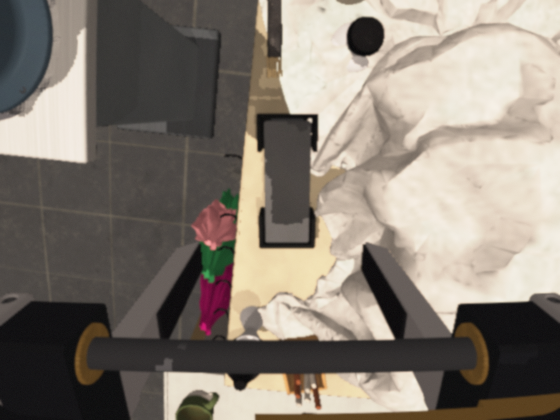

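Run:
```python
from h import *
im=cv2.imread('pics/w1.png')
cv2.imwrite('pics/w1a.png',cv2.resize(im[105:255,240:370],None,fx=4,fy=4,interpolation=cv2.INTER_CUBIC))
P=world('w1',[[x,y] for y in (150,165,180,195,210) for x in (300,315,320,325,330,340,350)]).reshape(5,7,3)
print(P.round(3).tolist())
```

```text
[[[0.43, -0.106, 0.044], [0.448, -0.104, 0.042], [0.455, -0.104, 0.034], [0.459, -0.102, 0.05], [0.464, -0.101, 0.05], [0.476, -0.1, 0.047], [0.495, -0.101, 0.015]], [[0.433, -0.124, 0.043], [0.452, -0.123, 0.03], [0.458, -0.122, 0.034], [0.465, -0.122, 0.027], [0.472, -0.123, 0.017], [0.486, -0.122, 0.014], [0.5, -0.121, 0.01]], [[0.435, -0.142, 0.043], [0.459, -0.147, -0.0], [0.465, -0.147, -0.0], [0.472, -0.146, -0.001], [0.479, -0.145, -0.001], [0.476, -0.13, 0.079], [0.483, -0.125, 0.096]], [[0.438, -0.16, 0.043], [0.462, -0.167, 0.001], [0.463, -0.159, 0.036], [0.467, -0.155, 0.051], [0.471, -0.152, 0.061], [0.481, -0.149, 0.068], [0.491, -0.146, 0.072]], [[0.44, -0.179, 0.043], [0.463, -0.185, 0.013], [0.467, -0.18, 0.03], [0.473, -0.179, 0.03], [0.48, -0.179, 0.028], [0.492, -0.177, 0.029], [0.503, -0.173, 0.038]]]
```

View pics/w1a.png

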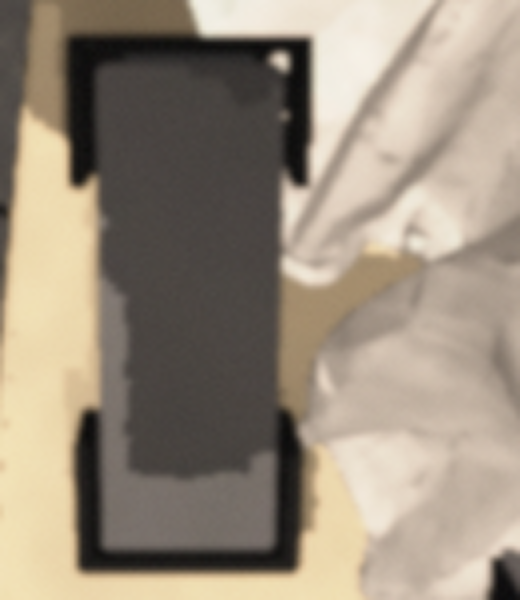

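```bash
cat >> h.py <<'E'
def cloud(fn):
    xs,ys=np.meshgrid(np.arange(560),np.arange(420));p=np.c_[xs.ravel(),ys.ravel()]
    d=np.load('pics/'+fn+'.npz');ok=d['z'].ravel()>0
    return world(fn,p[ok])
def hmap(fns,c,yaw,us,vs,cell):
    P=np.vstack([cloud(f) for f in fns]);P=P[P[:,2]<.15]
    a=np.radians(yaw);d=P[:,:2]-c
    u=d@[np.cos(a),np.sin(a)];v=d@[-np.sin(a),np.cos(a)]
    for vv in vs:
        row=[]
        for uu in us:
            m=(abs(u-uu)<=cell/2)&(abs(v-vv)<=cell/2)
            row.append('%4d'%round(P[m,2].max()*1000) if m.any() else '   .')
        print('%5d:'%round(vv*1000),''.join(row))
E
python3 - <<'E'
from h import *
b=np.array([[95,62],[280,62],[277,548],[102,548]])/4+[240,105]
c=world('w1',b,.043);print(c.round(4),c.mean(0).round(4))
for i in range(4):
    e=c[(i+1)%4]-c[i];print(np.linalg.norm(e).round(4),np.degrees(np.arctan2(e[1],e[0])).round(1))
for f in ['w1','top0']:
    us=np.arange(-.06,.0601,.004);print(f,'      ',''.join('%4d'%round(u*1000) for u in us))
    hmap([f],c.mean(0)[:2],7,us,np.arange(.048,-.049,-.004),.004)
E
```

```text
[[ 0.3845 -0.0777  0.043 ]
 [ 0.4373 -0.0713  0.043 ]
 [ 0.4578 -0.2193  0.043 ]
 [ 0.4027 -0.226   0.043 ]] [ 0.4206 -0.1486  0.043 ]
0.0532 7.0
0.1495 -82.1
0.0555 -173.1
0.1494 97.0
w1         -60 -56 -52 -48 -44 -40 -36 -32 -28 -24 -20 -16 -12  -8  -4   0   4   8  12  16  20  24  28  32  36  40  44  48  52  56  60
   48:    .  -4   1   2   2   2  44  45  44  45  44  44  45  45  44  44  44  44  44  45  44  44  43  44  43  42  54  57  58  58  59
   44:    .   0   1   2   1   1  44  44  44  45  45  45  44  45  45  45  44  46  45  45  46  45  45  44  43  45  51  55  57  57  56
   40:    .   1   3   1   1   1  43  44  44  44  44  44  45  44  44  44  44  44  44  44  45  44  43  44  43  46  50  53  53  53  51
   36:    .   1   2   2   2   1   2   1  44  45  45  46  44  45  45  45  44  45  46  45  44  44  44  20  30  45  47  49  48  47  46
   32:    .   1   2   2   2   1   1   1  45  44  45  44  45  45  44  44  45  45  45  44  45  44  43  20  36  42  46  45  43  41  39
   28:    .   1   2   1   1   1   1   1  43  45  45  43  45  45  44  45  44  45  44  44  44  45  43  23  36  40  40  40 
[... 5256 characters left out ...]
  44   .   4  -5  29  38  37  41  41  36
  -32:    1   1   3   5   2   0  -1   0   0  43  45  46  44  46  41  45  45  49  46  43  45  47   1   1   0  27  35  35  33  34  33
  -36:    2   2   2   3   4   2  39  36  42  47  44  45  44  44  46  45  48  41  44  46  43  45  -2  23  24  27  31  28  28  27  25
  -40:    1   1  -4   6   2   1  43  45  41  43  45  46  41  45  44  46  43  45  44  49  47  44  39  44  39  22  26  22  27  24  19
  -44:    3  -2   1   3   0   3  41  45  47  43  44  43  42  49  47  47  46  46  44  44  44  46  42  44  44  15  21   .  20  21  17
  -48:    0   1   1   2   0   3  43  41  44  46  47  42  45  41  40  45  45  46  44  41  48  43  43  44  44  14   5  10   9  14  14
```

The far side is tight. The cloth is about 30 mm high next to the stone around v=+8..20 mm and 60–90 mm high beyond u≈50 mm. Before descending I'll check clearance for the gripper body.

Run:
```python
from h import *
import h
P=np.vstack([cloud(f) for f in ['w1']]);
c=np.array([.4206,-.1486])
a=np.radians(7);d=P[:,:2]-c
u=d@[np.cos(a),np.sin(a)];v=d@[-np.sin(a),np.cos(a)]
us=np.arange(.04,.121,.01);print('      ',''.join('%4d'%round(x*1000) for x in us))
for vv in np.arange(.1,-.081,-.01):
    print('%5d:'%round(vv*1000),''.join('%4d'%round(1000*max([0,*P[(abs(u-x)<=.005)&(abs(v-vv)<=.005)&(P[:,2]<.22),2]])) for x in us))
t=c+.011*np.array([-np.sin(a),np.cos(a)]);print(t)
delta([*t,.12],[180,0,7])
```

```text
40  50  60  70  80  90 100 110 120
  100:   14  18  18  94 112 125 133 140 149
   90:   20  19  83  91 104 122 133 143 149
   80:   43  63  83  84  81 119 131 145 148
   70:   43  69  76  76  70  75 128 141 159
   60:   42  69  71  69  57  58 132 160 169
   50:   54  61  63  60  40  45 125 165 171
   40:   50  55  56  44  87 122 155 163 169
   30:   44  48  91 120 137 149 155 159 165
   20:   36  32  96 122 141 148 154 158 163
   10:   31  72  97 120 139 147 153 156 158
    0:   44  76  89  99 136 146 152 153 153
  -10:   52  68  71  75 133 146 149 149 151
  -20:   47  57  60  62  72 141 144 149 150
  -30:   41  42  44  47  55  68 143 151 153
  -40:   37  30  30  33  40  54 134 152 163
  -50:   43  11  17  22  33  53  69 158 170
  -60:   43   9  13  19  38  59  67 163 173
  -70:   43   2  11  16  46  57  61 163 175
  -80:   42   2   9  26  46  53   0   0 173
[ 0.41925944 -0.13768199]
delta [ 0.0074 -0.0087  0.1361] [-0.77 -0.   -0.26]
```

```bash
cat > col.py <<'E'
from h import *
c=np.array([.4206,-.1486]);YAW=7
a=np.radians(YAW);U=np.array([np.cos(a),np.sin(a),0]);V=np.array([-np.sin(a),np.cos(a),0])
P=cloud('w1');d=P[:,:2]-c;u=d@U[:2];v=d@V[:2]
P=P[(P[:,2]<.2)&(u>-.15)&(u<.2)&(abs(v)<.2)]-[0,0,.0013]
d=P[:,:2]-c;u=d@U[:2];v=d@V[:2]
cl=P[(P[:,2]>.004)&((u>.0385)|((u>.03)&(v>-.04)&(v<.036)))]   # cloth
def tool(pitch,roll):
    # nominal down yaw7; y_tool=-V, x=U. pitch: body leans to -V ; roll: body leans to -U
    N=R.from_euler('xyz',[180,0,YAW],degrees=True)
    return R.from_rotvec(np.radians(roll)*-V)*R.from_rotvec(np.radians(pitch)*U)*N
def pen(p,Ro,w,fw=.009):
    q=Ro.inv().apply(cl-p)
    b=(abs(q[:,0])<.0885)&(abs(q[:,1])<.0375)&(q[:,2]<-.097)&(q[:,2]>-.2)
    bd=(-.097-q[b,2]).max() if b.any() else 0
    f=(q[:,0]>w/2)&(q[:,0]<w/2+.0125)&(abs(q[:,1])<fw)&(q[:,2]<0)&(q[:,2]>-.097)
    fd=np.minimum.reduce([q[f,0]-w/2*0-w/2+0, -q[f,2], fw-abs(q[f,1])]).max() if 0 else (np.minimum.reduce([w/2+.0125-q[f,0]+w*0, np.minimum(q[f,0]-w/2,1)*0+1, -q[f,2], fw-abs(q[f,1])]).max() if f.any() else 0)
    return bd*1e3,fd*1e3,b.sum(),f.sum(), cl[b].mean(0) if b.any() else None
E
python3 - <<'E'
from col import *
for pitch in (20,):
  Rr=tool(20,0).as_matrix();print('axis z',Rr[:,2].round(3),'v,u comps',Rr[:,2]@V,Rr[:,2]@U); Rr=tool(0,5).as_matrix();print(Rr[:,2]@V,Rr[:,2]@U)
for roll in (0,2,4,6):
  for pitch in (0,10,20,25,30,35,40):
    best=min(((lambda r:(r[0]+r[1],r[0],r[1],r[2],r[3],vv,zz))(pen(np.array([*c,0])+V*vv+np.array([0,0,zz]),tool(pitch,roll),.062)) for vv in np.arange(-.03,.0301,.002) for zz in (.030,.032,.034)),key=lambda t:t[0])
    print(roll,pitch,np.round(best,3).tolist())
E
```

```text
axis z [-0.042  0.339 -0.94 ] v,u comps 0.3420201433256685 -3.3975665169218103e-18
-1.238809095192555e-16 0.08715574274765817
0 0 [12.121, 12.121, 0.0, 432.0, 0.0, 0.002, 0.034]
0 10 [1.598, 0.0, 1.598, 0.0, 28.0, -0.03, 0.034]
0 20 [1.686, 0.0, 1.686, 0.0, 27.0, -0.028, 0.034]
0 25 [1.514, 0.244, 1.27, 4.0, 10.0, 0.002, 0.034]
0 30 [0.404, 0.0, 0.404, 0.0, 4.0, 0.006, 0.034]
0 35 [0.0, 0.0, 0.0, 0.0, 0.0, 0.01, 0.034]
0 40 [5.832, 4.374, 1.459, 30.0, 7.0, 0.024, 0.034]
2 0 [4.143, 2.614, 1.529, 9.0, 18.0, -0.03, 0.034]
2 10 [0.851, 0.851, 0.0, 4.0, 0.0, 0.002, 0.034]
2 20 [0.0, 0.0, 0.0, 0.0, 0.0, 0.004, 0.032]
2 25 [0.0, 0.0, 0.0, 0.0, 0.0, 0.006, 0.03]
2 30 [0.0, 0.0, 0.0, 0.0, 0.0, 0.008, 0.03]
2 35 [0.0, 0.0, 0.0, 0.0, 0.0, 0.008, 0.032]
2 40 [0.0, 0.0, 0.0, 0.0, 0.0, 0.018, 0.034]
4 0 [0.0, 0.0, 0.0, 0.0, 0.0, 0.002, 0.032]
4 10 [0.0, 0.0, 0.0, 0.0, 0.0, 0.002, 0.034]
4 20 [0.0, 0.0, 0.0, 0.0, 0.0, 0.004, 0.03]
4 25 [0.0, 0.0, 0.0, 0.0, 0.0, 0.004, 0.034]
4 30 [0.0, 0.0, 0.0, 0.0, 0.0, 0.006, 0.032]
4 35 [0.0, 0.0, 0.0, 0.0, 0.0, 0.006, 0.034]
4 40 [0.0, 0.0, 0.0, 0.0, 0.0, 0.01, 0.034]
6 0 [0.0, 0.0, 0.0, 0.0, 0.0, 0.002, 0.03]
6 10 [0.0, 0.0, 0.0, 0.0, 0.0, 0.002, 0.032]
6 20 [0.0, 0.0, 0.0, 0.0, 0.0, 0.002, 0.034]
6 25 [0.0, 0.0, 0.0, 0.0, 0.0, 0.004, 0.032]
6 30 [0.0, 0.0, 0.0, 0.0, 0.0, 0.004, 0.034]
6 35 [0.0, 0.0, 0.0, 0.0, 0.0, 0.006, 0.032]
6 40 [0.0, 0.0, 0.0, 0.0, 0.0, 0.006, 0.034]
```

Run:
```python
from col import *
Ro=tool(25,2)
for vv in (.004,.006,.008):
  for z in (.028,.030,.031,.033): print(vv,z,pen(np.array([*c,z])+V*vv,Ro,.062)[:4],pen(np.array([*c,z])+V*vv,Ro,.066)[:4])
e=Ro.as_euler('xyz',degrees=True);print(e)
p=np.array([*c,.10])+V*.006;print(p)
delta(p,e)
```

```text
0.004 0.028 (np.float64(0.13709046266034697), np.float64(0.7878531867580862), np.int64(1), np.int64(6)) (np.float64(0.13709046266034697), np.float64(2.349499956280065), np.int64(1), np.int64(24))
0.004 0.03 (0.0, np.float64(0.8576521801630863), np.int64(0), np.int64(4)) (0.0, np.float64(1.888703560862376), np.int64(0), np.int64(21))
0.004 0.031 (0.0, np.float64(0.8925516768655897), np.int64(0), np.int64(4)) (0.0, np.float64(1.9236030575648795), np.int64(0), np.int64(20))
0.004 0.033 (0.0, np.float64(0.23769588570801345), np.int64(0), np.int64(2)) (0.0, np.float64(1.7869365993593012), np.int64(0), np.int64(18))
0.006 0.028 (np.float64(0.9823269861417433), np.float64(0.5368843822067694), np.int64(4), np.int64(3)) (np.float64(0.9823269861417433), np.float64(1.8189045674573967), np.int64(4), np.int64(17))
0.006 0.03 (0.0, 0.0, np.int64(0), np.int64(0)) (0.0, np.float64(1.5701878688456696), np.int64(0), np.int64(14))
0.006 0.031 (0.0, 0.0, np.int64(0), np.int64(0)) (0.0, np.float64(1.6050873655481732), np.int64(0), np.int64(13))
0.006 0.033 (0.0, 0.0, np.int64(0), np.int64(0)) (0.0, np.float64(1.2482785406841097), np.int64(0), np.int64(12))
0.008 0.028 (np.float64(1.8275635096231397), 0.0, np.int64(8), np.int64(0)) (np.float64(1.8275635096231397), np.float64(1.500388875440649), np.int64(8), np.int64(11))
0.008 0.03 (np.float64(0.016052131982330353), 0.0, np.int64(1), np.int64(0)) (np.float64(0.016052131982330353), np.float64(1.0104858617815196), np.int64(1), np.int64(7))
0.008 0.031 (0.0, 0.0, np.int64(0), np.int64(0)) (0.0, np.float64(1.0453853584840231), np.int64(0), np.int64(8))
0.008 0.033 (0.0, 0.0, np.int64(0), np.int64(0)) (0.0, np.float64(0.7125113592487877), np.int64(0), np.int64(7))
[-155.   -2.    7.]
[ 0.41986878 -0.14264472  0.1       ]
delta [ 0.0074 -0.0035  0.156 ] [24.23  1.91 -0.7 ]
```

```bash
python3 -m jog '[[0,0,0,8.1,0.65,-0.2,0.062],[0,0,0,8.1,0.65,-0.2,0.062],[0,0,0,8.1,0.65,-0.2,0.062],[0,0,0,0,0,0,0.062]]'
python3 - <<'E'
from col import *
e=tool(25,2).as_euler('xyz',degrees=True)
delta(np.array([*c,.10])+V*.006-U*.001,e);st()
E
```

```text
time: 2.7
tool_pos: [0.4112, -0.1535, 0.2549]
tool_rot: [-154.2, -2.1, 6.5]
contact_force: [0.6, 0.4, -0.2]
grip_width: 0.0624
delta [0.0032 0.0586 0.1439] [-0.76 -0.29 -0.4 ]
{'time': 2.7, 'joints': [-46.567, -7.775, 109.725, 16.86, 97.728, -54.192], 'tool_pos': [0.411, -0.153, 0.255], 'tool_rot': [-154.227, -2.086, 6.513], 'contact_force': [0.582, 0.363, -0.17], 'wrist_torque': [-0.174, -0.076, -0.053], 'grip_width': 0.062}
```

```bash
python3 -m jog '[[0.001,0.0145,0.036,-0.4,-0.2,-0.2,0.062],[0.001,0.0145,0.036,-0.4,-0.1,-0.2,0.062],[0.001,0.0145,0.036,0,0,0,0.062],[0.001,0.0145,0.036,0,0,0,0.062],[0,0,0,0,0,0,0.062]]'
python3 - <<'E'
from col import *
e=tool(25,2).as_euler('xyz',degrees=True)
cap('wrist','w2');cap('side','s2')
delta(np.array([*c,.06])+V*.006-U*.001,e)
delta(np.array([*c,.031])+V*.006-U*.001,e)
E
```

```text
time: 3.32
tool_pos: [0.4189, -0.1484, 0.0972]
tool_rot: [-155.9, -2.1, 6.7]
contact_force: [0.5, -0.4, -0.7]
grip_width: 0.062
delta [-0.0029  0.0092  0.0398] [ 1.15 -0.4  -0.1 ]
delta [-0.0041  0.0209  0.0663] [ 1.15 -0.4  -0.1 ]
```

View pics/w2.png

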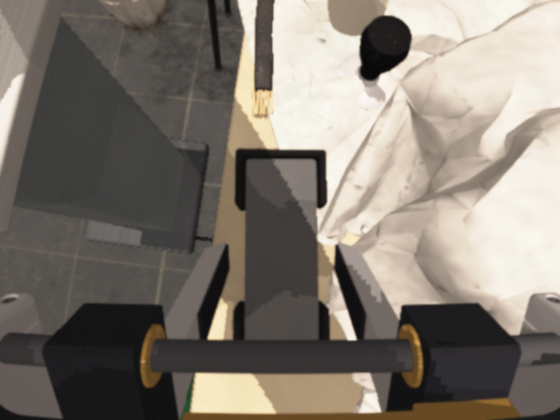

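View pics/s2.png

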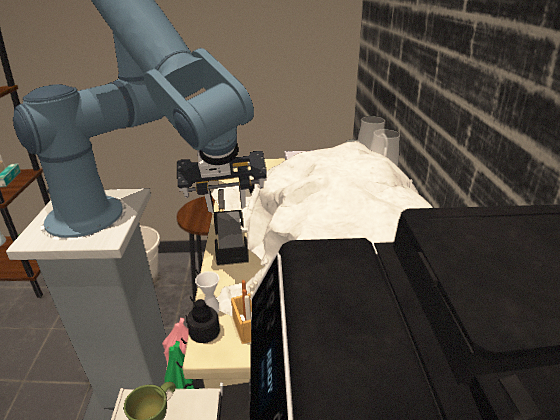

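The wrist view shows the stone between the fingers, with edges near columns 246 and 317. The side view confirms the gripper's long side lies along the jaws. I'll refine the stone's centre line and re-check the cloth from this closer view.

Run:
```python
from col import *
im=cv2.imread('pics/w2.png')
cv2.imwrite('pics/w2a.png',cv2.resize(im[140:350,200:390],None,fx=2.8,fy=2.8,interpolation=cv2.INTER_CUBIC))
g=cv2.cvtColor(im,cv2.COLOR_BGR2GRAY)
for r in (225,235,245): print(r,g[r,236:256].tolist(),g[r,308:328].tolist())
for l in ([246,225],[317.5,225],[246,245],[317.5,245]):
    w=world('w2',[l],.043)[0];d=w[:2]-c;print(d@U[:2],d@V[:2])
us=np.arange(.02,.0601,.004);print('      ',''.join('%4d'%round(x*1000) for x in us))
hmap(['w2'],c,7,us,np.arange(.036,-.04,-.004),.004)
```

```text
225 [121, 121, 118, 120, 120, 119, 119, 116, 107, 87, 71, 63, 63, 63, 62, 62, 63, 63, 62, 62] [67, 76, 82, 93, 106, 109, 110, 111, 126, 172, 216, 217, 191, 168, 165, 171, 189, 209, 221, 225]
235 [122, 120, 122, 122, 122, 120, 121, 117, 104, 83, 66, 63, 63, 61, 62, 62, 62, 62, 63, 64] [62, 60, 61, 61, 63, 62, 66, 84, 123, 180, 226, 235, 236, 234, 234, 234, 233, 229, 224, 215]
245 [122, 121, 122, 120, 121, 119, 119, 117, 106, 83, 65, 62, 62, 62, 62, 64, 62, 64, 64, 62] [63, 61, 59, 62, 61, 61, 60, 61, 69, 89, 113, 124, 129, 141, 165, 189, 210, 217, 219, 221]
-0.026945429930719394 0.022710391786552004
0.02735073414497688 0.022664383370735973
-0.026812227112345585 0.007662985687308326
0.027097921448034 0.007500167714002869
         20  24  28  32  36  40  44  48  52  56  60
   36:   45  44  44  20  33  46  47  50  50  48  45
   32:   44  44  44  20  39  43  46  47  45  41  40
   28:   44  45  43  25  38  40  42  40  37  34  32
   24:   45  45  44  29  35  36  36  33  31  18  85
   20:   45  44  44  31  31  33  30  28  22  18  88
   16:   45  45  43  31  30  28  28  26  22  79  92
   12:   45  44  43  30  31  32  29  28  70  87  92
    8:   45  44 108 109 108  30  28   2  71  86  91
    4:   44  44 115 118 117 117   2   2  75  84  88
    0:   45  44 125 126 126 127   2   2  76  77  79
   -4:   44  46 135 135 135 134   2   1   .  73  74
   -8:   44  45 144 144 145 144   1   1   .  69  70
  -12:   45  44 150 150 150 150   2   2   .   .  65
  -16:   45  44 150   1   1  39   1   .   .   .   .
  -20:   45  45 150   .   1  41   1   .   .   .   .
  -24:   44  44 150   1   2  42  43   .   .   .   .
  -28:   44  45 150   2   1  39  42   .   .   .   .
  -32:   45  45 150   2  25  36  37  34   .   .   .
  -36:   45  45  44   1  24  30  33  32   .   .   .
```

View pics/w2a.png

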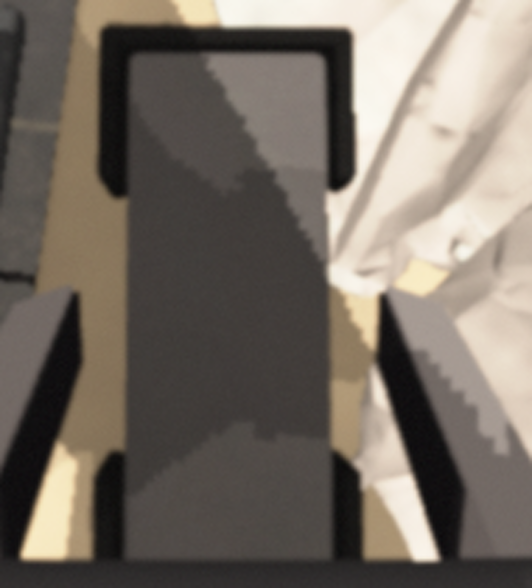

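```bash
python3 -m jog '[[-0.0015,0.005,0.02,0.6,-0.4,0,0.062],[-0.0015,0.005,0.02,0.5,0,0,0.062],[0,0,0,0,0,0,0.062]]'
python3 - <<'E'
from col import *
e=tool(25,2).as_euler('xyz',degrees=True)
delta(np.array([*c,.031])+V*.006-U*.001,e);st()
E
```

```text
time: 3.8
tool_pos: [0.4202, -0.1448, 0.0598]
tool_rot: [-155.3, -2.2, 6.9]
contact_force: [-0.3, -0.6, 0.7]
grip_width: 0.0622
delta [-0.0021  0.01    0.0271] [ 0.31 -0.18 -0.01]
{'time': 3.8, 'joints': [-44.719, 7.411, 116.958, 17.234, 74.952, -59.456], 'tool_pos': [0.42, -0.145, 0.06], 'tool_rot': [-155.304, -2.155, 6.913], 'contact_force': [-0.334, -0.591, 0.691], 'wrist_torque': [-0.192, -0.104, -0.027], 'grip_width': 0.062}
```

```bash
python3 -m jog '[[-0.001,0.0035,0.009,0.2,-0.2,0,0.062],[-0.001,0.0035,0.009,0.2,0,0,0.062]]'
python3 - <<'E'
from col import *
e=tool(25,2).as_euler('xyz',degrees=True)
delta(np.array([*c,.031])+V*.006-U*.001,e);st()
E
```

```text
time: 4.05
tool_pos: [0.4194, -0.1444, 0.0401]
tool_rot: [-155.0, -2.0, 7.0]
contact_force: [-0.1, -0.8, -0.4]
grip_width: 0.0618
delta [-0.0006  0.0023  0.009 ] [-0.02 -0.03  0.03]
{'time': 4.05, 'joints': [-44.787, 9.722, 117.054, 17.451, 73.025, -60.311], 'tool_pos': [0.419, -0.144, 0.04], 'tool_rot': [-154.984, -2.038, 7.014], 'contact_force': [-0.069, -0.785, -0.436], 'wrist_torque': [-0.242, -0.098, 0.032], 'grip_width': 0.062}
```

```bash
python3 -m jog '[[-0.0003,0.0012,0.0045,0,0,0,0.062],[-0.0003,0.0012,0.0045,0,0,0,0.062],[0,0,0,0,0,0,0.062]]'
python3 - <<'E'
from col import *
e=tool(25,2).as_euler('xyz',degrees=True)
delta(np.array([*c,.031])+V*.006-U*.001,e);st()
E
```

```text
time: 4.42
tool_pos: [0.4185, -0.1424, 0.0296]
tool_rot: [-154.9, -2.0, 7.0]
contact_force: [0.4, 0.8, 0.5]
grip_width: 0.062
delta [ 0.0004 -0.0002 -0.0014] [-0.09  0.01  0.  ]
{'time': 4.425, 'joints': [-44.692, 10.764, 117.303, 17.605, 71.853, -60.614], 'tool_pos': [0.418, -0.142, 0.03], 'tool_rot': [-154.915, -1.987, 7.007], 'contact_force': [0.418, 0.755, 0.524], 'wrist_torque': [-0.187, -0.086, 0.043], 'grip_width': 0.062}
```

No contact forces, so I'll close the jaws.

```bash
python3 -m jog '[[0,0,0,0,0,0,0.05],[0,0,0,0,0,0,0.045],[0,0,0,0,0,0,0.04],[0,0,0,0,0,0,0.04]]'
python3 - <<'E'
from col import *
e=tool(25,0).as_euler('xyz',degrees=True)
o=ctrl.get_obs()
delta(np.array(o['tool_pos'])+[0,0,.05],o['tool_rot']);st()
E
```

```text
time: 4.92
tool_pos: [0.4189, -0.1426, 0.0299]
tool_rot: [-155.0, -2.0, 7.0]
contact_force: [0.4, -0.0, -0.5]
grip_width: 0.0548
delta [ 0.0018 -0.0211 -0.0453] [0. 0. 0.]
{'time': 4.925, 'joints': [-44.681, 10.725, 117.296, 17.63, 71.807, -60.605], 'tool_pos': [0.419, -0.143, 0.03], 'tool_rot': [-154.978, -2.048, 6.987], 'contact_force': [0.353, -0.004, -0.519], 'wrist_torque': [-0.324, -0.171, -0.033], 'grip_width': 0.055}
```

```bash
python3 -m jog '[[0.0004,-0.0042,-0.009,0,0,0,0.04],[0.0004,-0.0042,-0.009,0,0,0,0.04],[0.0004,-0.0042,-0.009,0,0,0,0.04],[0.0007,-0.0084,-0.018,0,0,0,0.04],[0.0014,-0.0168,-0.036,0,0,0,0.04],[0.0014,-0.0168,-0.036,0,0,0,0.04],[0,0,0,0,0,0,0.04]]'
python3 - <<'E'
from col import *
cap('wrist','w3');st()
E
```

```text
time: 5.8
tool_pos: [0.4183, -0.1426, 0.1651]
tool_rot: [-155.1, -2.0, 7.0]
contact_force: [-0.2, -0.0, -3.5]
grip_width: 0.0546
{'time': 5.85, 'joints': [-44.671, -2.366, 114.571, 16.621, 87.073, -55.794], 'tool_pos': [0.417, -0.142, 0.163], 'tool_rot': [-154.927, -1.852, 7.018], 'contact_force': [0.449, -0.521, -3.413], 'wrist_torque': [-0.45, -0.097, -0.005], 'grip_width': 0.055}
```

View pics/w3.png

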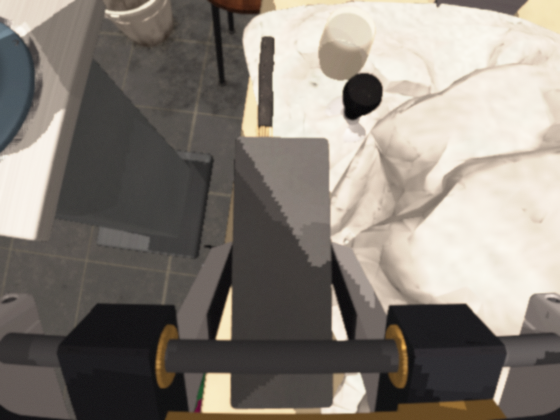

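The stone is out, filling columns 233–328, and the wrist force is about 3.5 N, which fits its weight. Next I'll fit a plane to its top, then plan the set-down pose.

```bash
cat >> h.py <<'E'
def plane(fn,poly):
    m=np.zeros((420,560),np.uint8);cv2.fillPoly(m,[np.array(poly,np.int32)],1)
    ys,xs=np.nonzero(m);d=np.load('pics/'+fn+'.npz');k=d['z'][ys,xs]>0
    Pw=world(fn,np.c_[xs,ys][k]);m0=np.median(Pw,0)
    for _ in range(3):
        s=np.linalg.svd(Pw-Pw.mean(0),full_matrices=False)[2][2];r=(Pw-Pw.mean(0))@s;Pw=Pw[abs(r)<max(.002,2*abs(r).std())]
    n=s*np.sign(s[2]);print('n',n.round(4),'c',Pw.mean(0).round(4),len(Pw));return n,Pw
E
python3 - <<'E'
from col import *
n,_=plane('w3',[[240,145],[322,145],[322,330],[240,330]])
print('tilt deg along U,V',np.degrees([n@U,n@V]).round(2))
t=world('w3',[[234,138],[328,139],[331,404],[231,406]])
t2=[]
print(t.round(4))
# box
fl=np.array([[0.5746,0.2955],[0.5807,0.1888]]);print(fl.mean(0))
us=np.arange(.16,.341,.01);print('y:   ',''.join('%4d'%round(x*1000) for x in us))
P=cloud('top0')
for xx in np.arange(.59,.349,-.01):
    print('%5d:'%round(xx*1000),''.join('%4d'%round(1000*np.median(q)) if len(q:=P[(abs(P[:,0]-xx)<=.005)&(abs(P[:,1]-x)<=.005),2]) else '   .' for x in us))
E
```

```text
n [-0.001   0.0033  1.    ] c [ 0.4157 -0.1323  0.1785] 15356
tilt deg along U,V [-0.03  0.19]
[[ 0.2223  0.2746 -0.8371]
 [ 0.4361 -0.0723  0.1772]
 [ 0.453  -0.2176  0.1791]
 [ 0.4006 -0.2247  0.1781]]
[0.57765 0.24215]
y:     160 170 180 190 200 210 220 230 240 250 260 270 280 290 300 310 320 330 340
  590:   13  14  11  10  42  55  55  56  56  55  56  55  55  53   .  -1   3   1   1
  580:   14  13  10  14  20  52   3  30   9  51  11  53  37  52  27   1   1   0   2
  570:   13  10   8   8   2   1   2   0   1   2   0   1   0   4   0   1   1   1   2
  560:    9   8   8   8   2   1   1   0   2   0   3   2   1   1   1   1   0   1   1
  550:    7   9   9   9   1   2   1   2   2   0   1  -1   1   1   1   2   1   2   2
  540:    7  11   9   4   1   0   1   0   1   1   3   0   0   0   1  -1   1   2   2
  530:    8  10   9   1   0   1   1   2   1   1   0   2   1   1   1   0   2   2   2
  520:   10   9  11   2   2   1   1   2   2   1   0   1   1   1   2   1   2   1   2
  510:   10   9  10   1   2   0   1   1   1   1   1   0   2   1   1   2   0   1   2
  500:    9   8  10   1   1   0   1   0
[... 604 characters left out ...]
   0   2   2   1   2   1   1
  420:    7   2   1   0   1   2   1   2   0   2   0   1   2   1   1   0   2   1   1
  410:    7   1   2   1   1   0   1   1   2   1   1   2   0   3   0   1   1   1   0
  400:    4   1   0   1  -1   1   2   1   1   2  -1   1   2   2   1   1   0   1   1
  390:    3   2   1   1   1   0   2   1   2   1   2   2   1   1   1   1   2   1   2
  380:    1   1   0   1   1   1   1   2   3   0   1   0   2   2   1   2   1   0   1
  370:    0   2   0   1   0   2  -1   2   1   2   2   3   1   2   2   2   2   1   1
  360:   -2   1  -3   0   1   0   1   1   1   1  -1   0   0   0   0  -3   0   2  -1
  350:    .   .   .   .   .   .   .   .   .   .   .   .   .   .   .   .   .   .   .
```

Run:
```python
from col import *
o=ctrl.get_obs();A=R.from_euler('xyz',o['tool_rot'],degrees=True)
print('up .045',A.inv().apply([0,0,.045]).round(4),'rot 9.6 about z',A.inv().apply([0,0,9.6]).round(3))
```

```text
up .045 [ 0.0015 -0.0191 -0.0407] rot 9.6 about z [ 0.31  -4.066 -8.691]
```

```bash
python3 -m jog '[[0.0015,-0.019,-0.0407,0,0,0,0.04],[0.0015,-0.019,-0.0407,0,0,0,0.04],[0,0,0,0.31,-4.07,-8.69,0.04],[0,0,0,0.31,-4.07,-8.69,0.04],[0,0,0,0.31,-4.07,-8.69,0.04],[0,0,0,0.31,-4.07,-8.69,0.04],[0,0,0,0.31,-4.07,-8.69,0.04],[0,0,0,0.31,-4.07,-8.69,0.04],[0,0,0,0.31,-4.07,-8.69,0.04],[0,0,0,0.31,-4.07,-8.69,0.04],[0,0,0,0.31,-4.07,-8.69,0.04],[0,0,0,0,0,0,0.04]]'
python3 - <<'E'
from col import *
st()
T=R.from_euler('z',86.3,degrees=True)*tool(25,2);e=T.as_euler('xyz',degrees=True)
b=np.radians(3.3);V2=-np.array([np.cos(b),np.sin(b),0])
p=np.array([.4628,.2354,.0])+V2*.006;print(p,e)
delta(p+[0,0,.25],e);delta(p+[0,0,.09],e)
E
```

```text
time: 7.35
tool_pos: [0.4072, -0.1346, 0.2264]
tool_rot: [-152.9, -3.9, 96.1]
contact_force: [0.0, -0.7, -3.1]
grip_width: 0.0546
{'time': 7.35, 'joints': [-26.167, 1.656, 104.081, -11.237, 99.237, -122.512], 'tool_pos': [0.407, -0.135, 0.226], 'tool_rot': [-152.911, -3.851, 96.072], 'contact_force': [0.019, -0.654, -3.073], 'wrist_torque': [0.079, -0.627, -0.022], 'grip_width': 0.055}
[0.45680995 0.23505462 0.        ] [-155.    -2.    93.3]
delta [ 0.3631  0.0791 -0.0396] [-2.23 -0.45  3.3 ]
delta [0.3524 0.1518 0.1026] [-2.23 -0.45  3.3 ]
```

```bash
python3 -m jog '[[0.05,0.011,-0.006,-2.2,-0.4,3.3,0.04],[0.05,0.01,-0.006,0,0,0,0.04],[0.05,0.01,-0.006,0,0,0,0.04],[0.05,0.01,-0.006,0,0,0,0.04],[0.05,0.01,-0.006,0,0,0,0.04],[0.05,0.01,-0.006,0,0,0,0.04],[0.04,0.01,0,0,0,0,0.04],[0,0,0,0,0,0,0.04]]'
python3 - <<'E'
from col import *
st();cap('wrist','w4')
T=R.from_euler('z',86.3,degrees=True)*tool(25,2);e=T.as_euler('xyz',degrees=True)
p=np.array([.4568,.2351,.0])
delta(p+[0,0,.15],e);delta(p+[0,0,.05],e)
E
```

```text
time: 8.35
tool_pos: [0.4684, 0.2165, 0.231]
tool_rot: [-154.0, -2.0, 91.3]
contact_force: [-0.4, -0.2, -3.7]
grip_width: 0.0547
{'time': 8.35, 'joints': [9.269, 11.261, 92.828, 5.368, 101.446, -82.665], 'tool_pos': [0.468, 0.217, 0.231], 'tool_rot': [-153.988, -2.01, 91.342], 'contact_force': [-0.423, -0.236, -3.747], 'wrist_torque': [0.049, -0.625, 0.028], 'grip_width': 0.055}
delta [0.0171 0.0259 0.0783] [-0.95 -0.85 -1.83]
delta [0.0137 0.0697 0.1681] [-0.95 -0.85 -1.83]
```

View pics/w4.png

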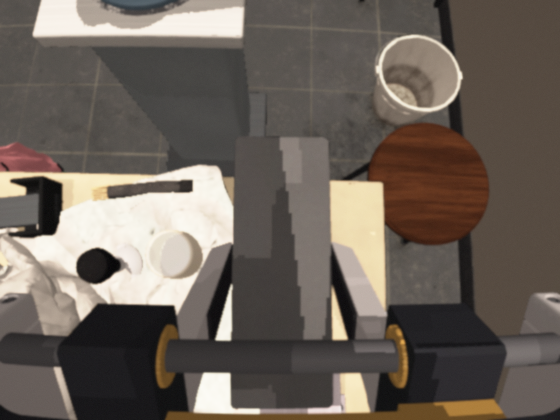

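```bash
python3 -m jog '[[0.007,0.0174,0.042,-0.5,-0.4,-0.9,0.04],[0.0045,0.0174,0.042,-0.4,-0.4,-0.9,0.04],[0.001,0.0174,0.042,0,0,0,0.04],[0.001,0.0174,0.042,0,0,0,0.04],[0,0,0,0,0,0,0.04]]'
python3 - <<'E'
from col import *
st()
T=R.from_euler('z',86.3,degrees=True)*tool(25,2);e=T.as_euler('xyz',degrees=True)
p=np.array([.4568,.2351,.0])
delta(p+[0,0,.02],e);delta(p+[0,0,.010],e)
E
```

```text
time: 9.02
tool_pos: [0.4588, 0.2284, 0.0437]
tool_rot: [-154.8, -1.8, 92.4]
contact_force: [0.3, -0.1, -3.0]
grip_width: 0.0545
{'time': 9.025, 'joints': [10.834, 23.37, 99.19, 5.267, 82.22, -83.826], 'tool_pos': [0.459, 0.228, 0.044], 'tool_rot': [-154.804, -1.822, 92.393], 'contact_force': [0.286, -0.088, -3.006], 'wrist_torque': [0.021, -0.564, 0.024], 'grip_width': 0.055}
delta [0.006  0.0086 0.0223] [-0.17 -0.22 -0.9 ]
delta [0.0057 0.0129 0.0314] [-0.17 -0.22 -0.9 ]
```

```bash
python3 -m jog '[[0.003,0.004,0.011,-0.1,-0.2,-0.5,0.04],[0.003,0.0045,0.011,-0.1,0,-0.4,0.04],[0,0.001,0.003,0,0,0,0.04],[0,0.001,0.002,0,0,0,0.04],[0,0,0,0,0,0,0.04]]'
python3 - <<'E'
from col import *
st()
T=R.from_euler('z',86.3,degrees=True)*tool(25,2);e=T.as_euler('xyz',degrees=True)
delta(np.array([.4568,.2351,.010]),e)
E
```

```text
time: 9.65
tool_pos: [0.4612, 0.2353, 0.0185]
tool_rot: [-155.6, -2.1, 93.2]
contact_force: [1.0, 1.0, -3.3]
grip_width: 0.0544
{'time': 9.65, 'joints': [11.506, 25.731, 98.985, 5.413, 79.289, -84.286], 'tool_pos': [0.461, 0.235, 0.019], 'tool_rot': [-155.576, -2.096, 93.201], 'contact_force': [1.029, 1.006, -3.267], 'wrist_torque': [-0.005, -0.573, -0.027], 'grip_width': 0.054}
delta [-0.0002 -0.0005  0.0096] [ 0.58 -0.13 -0.05]
```

```bash
python3 -m jog '[[0,0.001,0.003,0.5,0,0,0.04],[0,0.0005,0.003,0,0,0,0.04],[0,0.0005,0.002,0,0,0,0.04]]'
python3 - <<'E'
from col import *
st()
E
python3 -m jog '[[0,0.0005,0.0015,0,0,0,0.04],[0,0,0,0,0,0,0.04]]'
```

```text
time: 10.02
tool_pos: [0.4602, 0.2357, 0.0106]
tool_rot: [-155.1, -2.1, 93.2]
contact_force: [-0.3, 0.1, -3.3]
grip_width: 0.0546
{'time': 10.025, 'joints': [11.531, 26.686, 98.801, 5.493, 78.963, -84.36], 'tool_pos': [0.46, 0.236, 0.011], 'tool_rot': [-155.13, -2.11, 93.205], 'contact_force': [-0.26, 0.139, -3.261], 'wrist_torque': [0.052, -0.605, 0.021], 'grip_width': 0.055}
time: 10.28
tool_pos: [0.4602, 0.2357, 0.0099]
tool_rot: [-155.1, -2.1, 93.2]
contact_force: [-0.0, 0.1, -3.8]
grip_width: 0.0549
```

```bash
python3 -m jog '[[0,0.0005,0.001,0,0,0,0.04],[0,0.0005,0.001,0,0,0,0.04],[0,0,0,0,0,0,0.04]]'
```

```text
time: 10.65
tool_pos: [0.4603, 0.2358, 0.0099]
tool_rot: [-155.0, -2.1, 93.2]
contact_force: [-0.9, 0.3, -3.1]
grip_width: 0.0547
```

```bash
python3 -m jog '[[0,0.0005,0.0025,0,0,0,0.04],[0,0,0,0,0,0,0.04]]'
python3 -m jog '[[0,0.0005,0.0025,0,0,0,0.04]]'
```

```text
time: 10.9
tool_pos: [0.4607, 0.2358, 0.01]
tool_rot: [-155.0, -2.1, 93.3]
contact_force: [0.6, -0.8, -3.0]
grip_width: 0.0549
time: 11.02
tool_pos: [0.4609, 0.2359, 0.0097]
tool_rot: [-154.9, -2.1, 93.3]
contact_force: [-2.3, -2.5, 20.7]
grip_width: 0.0551
```

```bash
python3 -m jog '[[0,0,0,0,0,0,0.04],[0,0,0,0,0,0,0.072],[0,0,0,0,0,0,0.072],[0,0,0,0,0,0,0.072]]'
python3 - <<'E'
from col import *
o=ctrl.get_obs();A=R.from_euler('xyz',o['tool_rot'],degrees=True)
print(A.inv().apply([0,0,.05]).round(4))
E
```

```text
time: 11.52
tool_pos: [0.4612, 0.2362, 0.0091]
tool_rot: [-155.0, -2.1, 93.3]
contact_force: [0.5, 0.1, 0.2]
grip_width: 0.0719
[ 0.0018 -0.0211 -0.0453]
```

```bash
python3 -m jog '[[0.0007,-0.0084,-0.018,0,0,0,0.072],[0.001,-0.0126,-0.027,0,0,0,0.072],[0.0018,-0.0211,-0.0453,0,0,0,0.072],[0.0018,-0.0211,-0.0453,-8.3,-0.6,0,0.072],[0,0,-0.04,-8.3,-0.6,0,0.072],[0,0,0,-8.3,-0.6,0,0.072],[0,0,0,0,0,10.5,0.072],[0,0,0,0,0,10.5,0.072],[0,0,0,0,0,10.5,0.072],[0,0,0,0,0,10.5,0.072],[0,0,0,0,0,10.5,0.072],[0,0,0,0,0,10.5,0.072],[0,0,0,0,0,10.5,0.072],[0,0,0,0,0,10.5,0.072],[0,0,0,0,0,10.5,0.072],[0,0,0,0,0,10.5,0.072]]'
python3 - <<'E'
from col import *
st();delta([.40,.23,.26],[180,0,-86.7])
E
```

```text
time: 13.52
tool_pos: [0.4744, 0.2368, 0.2276]
tool_rot: [-178.7, -1.9, -14.0]
contact_force: [0.2, -0.7, 0.1]
grip_width: 0.0715
{'time': 13.525, 'joints': [14.134, -4.813, 106.958, 0.257, 75.622, 28.043], 'tool_pos': [0.474, 0.237, 0.228], 'tool_rot': [-178.728, -1.852, -13.989], 'contact_force': [0.153, -0.705, 0.126], 'wrist_torque': [-0.067, -0.061, -0.028], 'grip_width': 0.071}
delta [-0.0694  0.0238 -0.0352] [-2.27 -0.79 72.72]
```

```bash
python3 -m jog '[[-0.035,0.012,-0.018,-0.8,0,10.4,0.072],[-0.03,0.015,-0.017,0,0,10.4,0.072],[0,0,0,0,0,10.4,0.072],[0,0,0,0,0,10.4,0.072],[0,0,0,0,0,10.4,0.072],[0,0,0,0,0,10.4,0.072],[0,0,0,0,0,10.4,0.072],[0,0,0,0,0,0,0.072]]'
python3 - <<'E'
from col import *
cap('wrist','w5');cap('top','t5');st()
E
```

```text
time: 14.52
tool_pos: [0.3994, 0.2322, 0.2722]
tool_rot: [-177.4, 0.2, -89.0]
contact_force: [-0.5, -0.4, 0.1]
grip_width: 0.072
{'time': 14.625, 'joints': [16.356, -17.006, 112.797, -0.468, 81.685, 105.355], 'tool_pos': [0.4, 0.232, 0.272], 'tool_rot': [-177.443, 0.22, -88.937], 'contact_force': [-0.124, -0.393, 0.801], 'wrist_torque': [0.022, 0.013, -0.024], 'grip_width': 0.072}
```

View pics/w5.png

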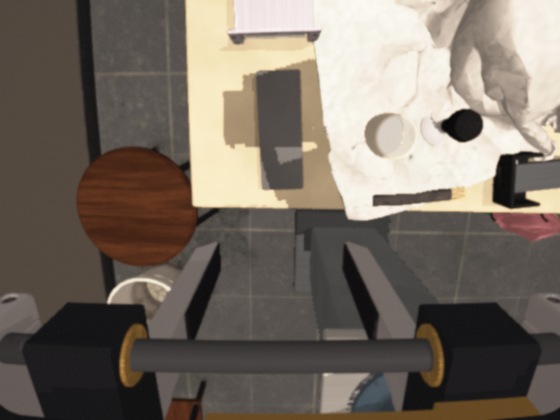

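The stone lies flat on the wood, columns 258–302 and rows 70–188, in front of the box mouth, whose flange spans columns 229–321 at row 37. I'll enlarge it to measure.

Run:
```python
from h import *
im=cv2.imread('pics/w5.png')
cv2.imwrite('pics/w5a.png',cv2.resize(im[0:200,210:340],None,fx=3,fy=3,interpolation=cv2.INTER_CUBIC))
im=cv2.imread('pics/t5.png')
cv2.imwrite('pics/t5a.png',cv2.resize(im[130:260,120:220],None,fx=4.6,fy=4.6,interpolation=cv2.INTER_CUBIC))
```

```text
(no output)
```

View pics/w5a.png

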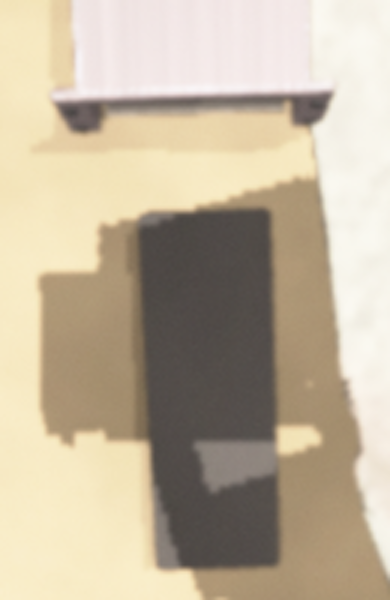

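View pics/t5a.png

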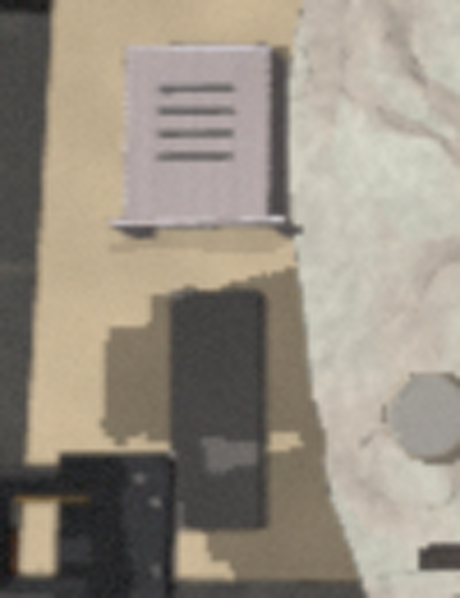

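Run:
```python
from h import *
def ang(a,b):
    e=b-a;return np.linalg.norm(e).round(4),np.degrees(np.arctan2(e[1],e[0])).round(1)
s=world('w5',np.array([[139,212],[268,210],[278,566],[156,568]])/3+[210,0],.023)
print('stone',s.round(4),s.mean(0).round(4));[print(ang(s[i],s[(i+1)%4])) for i in range(4)]
f=world('w5',np.array([[53,97],[334,92],[74,0],[312,0]])/3+[210,0],.054)
print('flange',f.round(4),f[:2].mean(0).round(4),ang(f[0],f[1]),ang(f[0],f[2]),'sides',ang(world('w5',np.array([[76,88]])/3+[210,0],.054)[0],f[2]),ang(world('w5',np.array([[309,88]])/3+[210,0],.054)[0],f[3]))
s=world('t5',np.array([[171,292],[264,290],[266,528],[182,527]])/4.6+[120,130],.023)
print('top stone',s.round(4),s.mean(0).round(4));[print(ang(s[i],s[(i+1)%4])) for i in range(4)]
f=world('t5',np.array([[110,222],[285,217],[127,46],[270,45],[127,218],[268,216]])/4.6+[120,130],.054)
print('flange',f.round(4),f[:2].mean(0).round(4),ang(f[0],f[1]),ang(f[4],f[2]),ang(f[5],f[3]),ang(f[2],f[3]))
```

```text
stone [[0.5392 0.2653 0.023 ]
 [0.5409 0.2126 0.023 ]
 [0.3928 0.2038 0.023 ]
 [0.3909 0.2574 0.023 ]] [0.466  0.2348 0.023 ]
(np.float64(0.0528), np.float64(-88.2))
(np.float64(0.1484), np.float64(-176.6))
(np.float64(0.0536), np.float64(92.0))
(np.float64(0.1485), np.float64(3.1))
flange [[0.5756 0.2954 0.054 ]
 [0.5791 0.1905 0.054 ]
 [0.6099 0.2875 0.054 ]
 [0.6112 0.1998 0.054 ]] [0.5773 0.243  0.054 ] (np.float64(0.105), np.float64(-88.1)) (np.float64(0.0352), np.float64(-13.0)) sides (np.float64(0.031), np.float64(1.3)) (np.float64(0.031), np.float64(-0.2))
top stone [[0.5373 0.2662 0.023 ]
 [0.5403 0.2085 0.023 ]
 [0.3921 0.1998 0.023 ]
 [0.3914 0.2513 0.023 ]] [0.4653 0.2315 0.023 ]
(np.float64(0.0577), np.float64(-87.1))
(np.float64(0.1484), np.float64(-176.6))
(np.float64(0.0516), np.float64(90.8))
(np.float64(0.1467), np.float64(5.8))
flange [[0.5755 0.2958 0.054 ]
 [0.5819 0.1901 0.054 ]
 [0.685  0.2916 0.054 ]
 [0.6885 0.2044 0.054 ]
 [0.5783 0.2857 0.054 ]
 [0.5822 0.2004 0.054 ]] [0.5787 0.2429 0.054 ] (np.float64(0.1059), np.float64(-86.6)) (np.float64(0.1068), np.float64(3.2)) (np.float64(0.1064), np.float64(2.1)) (np.float64(0.0872), np.float64(-87.7))
```

Run:
```python
from h import *
print(np.array(ctrl.capture('wrist')['tool_from_camera']).round(3).tolist())
p=np.array([.4115,.232,0]);e=[180,0,-86.9]
delta(p+[0,0,.06],e);delta(p+[0,0,.005],e);st()
```

```text
[[1.0, -0.0, -0.002, 0.0], [-0.001, -0.959, -0.284, -0.083], [-0.001, 0.284, -0.959, -0.18], [0.0, 0.0, 0.0, 1.0]]
delta [ 0.0012 -0.0026  0.212 ] [-2.53  0.17 -2.07]
delta [ 1.400e-03 -2.000e-04  2.669e-01] [-2.53  0.17 -2.07]
{'time': 14.675, 'joints': [16.354, -16.982, 112.808, -0.468, 81.678, 105.381], 'tool_pos': [0.4, 0.232, 0.272], 'tool_rot': [-177.47, 0.212, -88.964], 'contact_force': [0.184, -0.011, -0.43], 'wrist_torque': [-0.025, 0.028, 0.02], 'grip_width': 0.072}
```

```bash
python3 -m jog '[[0.0003,-0.0006,0.05,-1.2,0.1,-1,0.072],[0.0003,-0.0006,0.05,-1.2,0.1,-1,0.072],[0.0003,-0.0006,0.05,0,0,0,0.072],[0.0003,-0.0006,0.05,0,0,0,0.072],[0,0,0,0,0,0,0.072]]'
python3 - <<'E'
from h import *
p=np.array([.4115,.232,0]);e=[180,0,-86.9]
delta(p+[0,0,.005],e);st();cap('wrist','w6')
E
```

```text
time: 15.3
tool_pos: [0.4077, 0.2321, 0.0697]
tool_rot: [-179.6, 0.0, -86.4]
contact_force: [-0.7, 0.5, 0.1]
grip_width: 0.0721
delta [ 0.0004 -0.0033  0.0647] [-0.39  0.04  0.52]
{'time': 15.3, 'joints': [15.788, -0.618, 120.847, -0.049, 59.38, 102.191], 'tool_pos': [0.408, 0.232, 0.07], 'tool_rot': [-179.61, 0.041, -86.379], 'contact_force': [-0.722, 0.48, 0.066], 'wrist_torque': [-0.027, 0.043, -0.052], 'grip_width': 0.072}
```

View pics/w6.png

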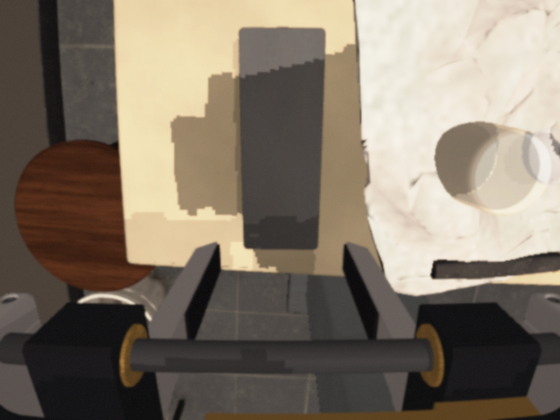

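The stone sits centred between the fingers, its near end at row 248, columns 245–317.

```bash
python3 - <<'E'
from h import *
s=world('w6',[[239,29],[325,29],[317.5,248],[244.5,248]],.023);print(s.round(4),s.mean(0).round(4))
e=(s[0]+s[1]-s[2]-s[3])/2;print(np.linalg.norm(e),np.degrees(np.arctan2(e[1],e[0])))
E
python3 -m jog '[[0,-0.001,0.03,-0.3,0,0.4,0.072],[0,-0.001,0.02,0,0,0,0.072],[0,0,0.008,0,0,0,0.072],[0,0,0,0,0,0,0.072]]'
```

```text
[[0.538  0.2662 0.023 ]
 [0.5415 0.2125 0.023 ]
 [0.3944 0.2038 0.023 ]
 [0.3909 0.2574 0.023 ]] [0.4662 0.235  0.023 ]
0.14736464337262165 3.4082624834716886
time: 15.85
tool_pos: [0.4222, 0.2361, 0.0243]
tool_rot: [-178.5, 0.4, -86.6]
contact_force: [-0.3, -0.5, -0.4]
grip_width: 0.0722
```

Run:
```python
from h import *
st();delta([.4115,.2325,.005],[180,0,-86.8])
```

```text
{'time': 15.85, 'joints': [15.735, 5.572, 120.314, 0.034, 52.553, 102.332], 'tool_pos': [0.422, 0.236, 0.024], 'tool_rot': [-178.481, 0.36, -86.612], 'contact_force': [-0.255, -0.486, -0.385], 'wrist_torque': [0.027, 0.023, 0.002], 'grip_width': 0.072}
delta [0.0031 0.0114 0.019 ] [-1.52  0.36  0.18]
```

```bash
python3 -m jog '[[0.003,0.0114,0.006,-1.2,0.3,0.1,0.072],[0,0,0.004,0,0,0,0.072],[0,0,0,0,0,0,0.072]]'
python3 - <<'E'
from h import *
st();delta([.4115,.2325,.005],[180,0,-86.8])
E
```

```text
time: 16.23
tool_pos: [0.4123, 0.2329, 0.0162]
tool_rot: [-179.5, 0.1, -86.7]
contact_force: [-0.5, 0.2, 0.2]
grip_width: 0.072
{'time': 16.225, 'joints': [15.707, 5.847, 121.118, -0.011, 52.523, 102.409], 'tool_pos': [0.412, 0.233, 0.016], 'tool_rot': [-179.498, 0.101, -86.695], 'contact_force': [-0.517, 0.225, 0.162], 'wrist_torque': [0.034, 0.007, 0.006], 'grip_width': 0.072}
delta [0.0003 0.0009 0.0112] [-0.5   0.1   0.11]
```

```bash
python3 -m jog '[[0,0.001,0.005,-0.4,0.1,0,0.072],[0,0.001,0.004,-0.2,0,0,0.072],[0,0.0005,0.002,0,0,0,0.072],[0,0,0,0,0,0,0.072]]'
python3 - <<'E'
from h import *
st();delta([.4115,.2325,.005],[180,0,-86.8])
E
```

```text
time: 16.73
tool_pos: [0.4097, 0.2327, 0.0043]
tool_rot: [179.8, -0.0, -86.7]
contact_force: [0.7, -0.5, 0.7]
grip_width: 0.072
{'time': 16.725, 'joints': [15.758, 7.374, 121.07, 0.03, 51.711, 102.428], 'tool_pos': [0.41, 0.233, 0.004], 'tool_rot': [179.844, -0.01, -86.689], 'contact_force': [0.738, -0.492, 0.718], 'wrist_torque': [0.075, 0.002, 0.011], 'grip_width': 0.072}
delta [ 0.0003 -0.0018 -0.0007] [ 0.16 -0.01  0.11]
```

```bash
python3 -m jog '[[0,0,0,0,0,0,0.06],[0,0,0,0,0,0,0.045],[0,0,0,0,0,0,0.04],[0,0,0,0,0,0,0.04]]'
python3 - <<'E'
from h import *
st();delta([.430,.2371,.0045],[180,0,-87.6])
E
```

```text
time: 17.23
tool_pos: [0.4098, 0.2328, 0.0044]
tool_rot: [179.9, -0.0, -86.7]
contact_force: [0.3, -0.6, -1.1]
grip_width: 0.0548
{'time': 17.225, 'joints': [15.758, 7.364, 121.068, 0.036, 51.699, 102.43], 'tool_pos': [0.41, 0.233, 0.004], 'tool_rot': [179.866, -0.0, -86.695], 'contact_force': [0.319, -0.597, -1.08], 'wrist_torque': [0.038, -0.029, -0.05], 'grip_width': 0.055}
delta [-0.0032 -0.0204 -0.0002] [ 0.13 -0.    0.91]
```

```bash
python3 -m jog '[[-0.001,-0.006,-0.0003,0.1,0,0.4,0.04],[-0.001,-0.006,0,0,0,0.4,0.04],[-0.001,-0.006,0,0,0,0.1,0.04],[0,0,0,0,0,0,0.04]]'
python3 - <<'E'
from h import *
st();delta([.460,.2383,.0045],[180,0,-87.7])
E
```

```text
time: 17.73
tool_pos: [0.4282, 0.2369, 0.0044]
tool_rot: [179.9, -0.0, -87.7]
contact_force: [1.5, -0.0, -1.8]
grip_width: 0.0549
{'time': 17.725, 'joints': [15.639, 9.596, 118.493, 0.023, 52.037, 103.283], 'tool_pos': [0.428, 0.237, 0.004], 'tool_rot': [179.873, -0.011, -87.658], 'contact_force': [1.498, -0.027, -1.791], 'wrist_torque': [-0.019, -0.156, 0.003], 'grip_width': 0.055}
delta [-0.0001 -0.0318 -0.0002] [ 0.13 -0.01  0.04]
```

Run:
```python
from h import *
cap('wrist','w7')
```

```text
(no output)
```

View pics/w7.png

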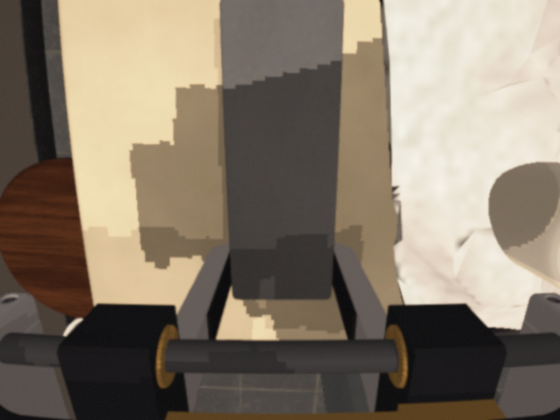

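The box is out of the wrist camera's view here, though the stone is held straight with its near end at row 297. I'll check alignment from the top.

Run:
```python
from h import *
cap('top','t7')
im=cv2.imread('pics/t7.png')
cv2.imwrite('pics/t7a.png',cv2.resize(im[130:260,110:230],None,fx=4.6,fy=4.6,interpolation=cv2.INTER_CUBIC))
```

```text
(no output)
```

View pics/t7a.png

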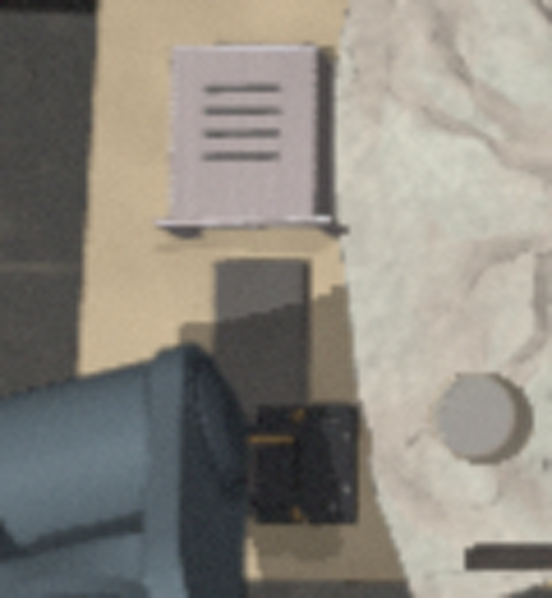

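Run:
```python
from h import *
o=[110,130]
s=world('t7',np.array([[216.5,261],[309,260],[215,340],[306,340]])/4.6+o,.023)
f=world('t7',np.array([[156,223],[331,217],[172,46],[318,45]])/4.6+o,.054)
print(s.round(4),s[:2].mean(0),f.round(4),f[:2].mean(0),f[2:].mean(0))
a=f[2:].mean(0)-f[:2].mean(0);print(np.degrees(np.arctan2(a[1],a[0])))
for yaw in (2,3.3):
    b=np.radians(yaw);d=s[:2].mean(0)-f[:2].mean(0);print(yaw,'stone front x',d[0]*np.cos(b)+d[1]*np.sin(b),'lat',-d[0]*np.sin(b)+d[1]*np.cos(b))
```

```text
[[0.5568 0.2675 0.023 ]
 [0.5592 0.2101 0.023 ]
 [0.5072 0.2658 0.023 ]
 [0.5088 0.2094 0.023 ]] [0.55800463 0.238817   0.023     ] [[0.5749 0.2958 0.054 ]
 [0.5819 0.1901 0.054 ]
 [0.6849 0.2922 0.054 ]
 [0.6885 0.2032 0.054 ]] [0.57840446 0.2429179  0.054     ] [0.68673554 0.24767716 0.054     ]
2.515533575081398
2 stone front x -0.020530516549752076 lat -0.003386450240574766
3.3 stone front x -0.020602061712427528 lat -0.0029197959224679616
```

```bash
python3 -m jog '[[-0.001,-0.007,0,0.1,0,0,0.04],[-0.001,-0.007,0,0,0,0,0.04],[-0.0005,-0.007,0,0,0,0,0.04]]'
python3 - <<'E'
from h import *
st();delta([.480,.2395,.0045],[180,0,-87.6])
E
python3 -m jog '[[0,-0.006,0,0,0,0,0.04],[0,-0.006,0,0,0,0,0.04],[0,-0.006,0,0,0,0,0.04]]'
python3 - <<'E'
from h import *
st();delta([.500,.241,.0045],[180,0,-87.6])
E
```

```text
time: 18.2
tool_pos: [0.4482, 0.2403, 0.0044]
tool_rot: [179.8, -0.0, -87.6]
contact_force: [-2.7, -0.5, 2.8]
grip_width: 0.0545
{'time': 18.2, 'joints': [15.392, 11.958, 115.68, 0.027, 52.586, 103.018], 'tool_pos': [0.448, 0.24, 0.004], 'tool_rot': [179.777, -0.029, -87.642], 'contact_force': [-2.667, -0.501, 2.751], 'wrist_torque': [0.065, 0.494, 0.092], 'grip_width': 0.055}
delta [ 0.0021 -0.0318 -0.0002] [ 0.22 -0.03 -0.04]
time: 18.58
tool_pos: [0.463, 0.2411, 0.0043]
tool_rot: [179.1, -0.1, -87.6]
contact_force: [-13.6, -0.5, 12.3]
grip_width: 0.0546
{'time': 18.575, 'joints': [14.982, 13.938, 113.263, 0.165, 53.729, 102.529], 'tool_pos': [0.463, 0.241, 0.004], 'tool_rot': [179.063, -0.073, -87.646], 'contact_force': [-13.566, -0.488, 12.316], 'wrist_torque': [-0.036, 2.077, 0.026], 'grip_width': 0.055}
delta [ 0.0017 -0.037  -0.0008] [ 0.94 -0.07 -0.05]
```

```bash
python3 -m jog '[[0,-0.006,-0.0005,0.5,0,0,0.04],[0,-0.006,-0.0003,0.4,0,0,0.04],[0,-0.006,0,0.2,0,0,0.04]]'
python3 - <<'E'
from h import *
st();cap('top','t8');cap('wrist','w8');cap('side','s8')
im=cv2.imread('pics/t8.png')
cv2.imwrite('pics/t8a.png',cv2.resize(im[130:260,110:230],None,fx=4.6,fy=4.6,interpolation=cv2.INTER_CUBIC))
E
```

```text
time: 18.95
tool_pos: [0.4741, 0.2419, 0.0043]
tool_rot: [179.0, -0.2, -87.6]
contact_force: [-12.4, -1.1, 13.5]
grip_width: 0.0547
{'time': 18.95, 'joints': [14.777, 15.185, 111.706, 0.087, 54.138, 102.364], 'tool_pos': [0.474, 0.242, 0.004], 'tool_rot': [178.98, -0.152, -87.638], 'contact_force': [-12.413, -1.058, 13.53], 'wrist_torque': [0.071, 2.337, 0.067], 'grip_width': 0.055}
```

View pics/t8a.png

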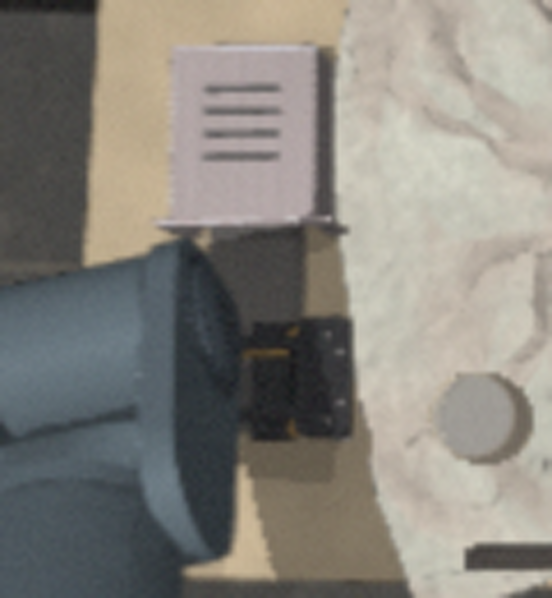

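View pics/w8.png

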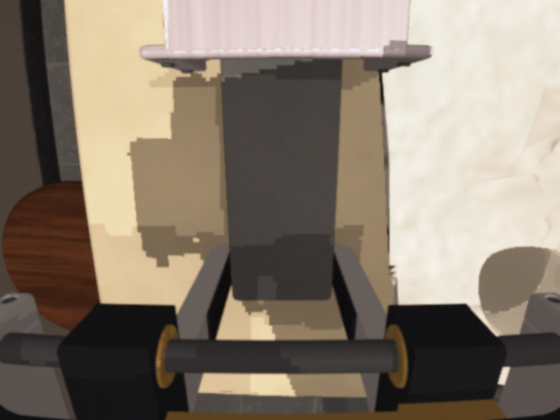

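The stone is entering the mouth well centred: stone columns 220–342 between flange ends 140 and 430. It hasn't slipped in the grip, since the near end is still at row 297. Continuing the push.

```bash
python3 -m jog '[[0,-0.008,-0.0005,0.8,0,0,0.04],[0,-0.008,-0.0003,0.5,0,0,0.04],[0,-0.008,-0.0003,0.3,0,0,0.04],[0,-0.008,-0.0003,0.3,0,0,0.04]]'
python3 - <<'E'
from h import *
st();delta([.552,.2425,.0045],[180,0,-87.6])
E
```

```text
time: 19.6
tool_pos: [0.497, 0.2435, 0.0043]
tool_rot: [179.4, -0.2, -87.6]
contact_force: [-8.5, -1.0, 7.7]
grip_width: 0.0545
{'time': 19.6, 'joints': [14.406, 17.402, 108.857, -0.111, 54.373, 102.083], 'tool_pos': [0.497, 0.243, 0.004], 'tool_rot': [179.402, -0.22, -87.61], 'contact_force': [-8.549, -0.983, 7.739], 'wrist_torque': [0.259, 1.759, 0.102], 'grip_width': 0.054}
delta [ 0.0033 -0.0549 -0.0008] [ 0.6  -0.22 -0.01]
```

```bash
python3 -m jog '[[0.0005,-0.008,-0.0003,0.4,0.1,0,0.04],[0.0005,-0.008,-0.0003,0.3,0,0,0.04],[0.0005,-0.008,-0.0003,0.3,0,0,0.04],[0.0005,-0.008,-0.0003,0.3,0,0,0.04]]'
python3 - <<'E'
from h import *
st();delta([.552,.2425,.0045],[180,0,-87.6]);cap('wrist','w9')
E
```

```text
time: 20.1
tool_pos: [0.5226, 0.2438, 0.0043]
tool_rot: [179.5, -0.3, -87.6]
contact_force: [-8.4, 0.2, 7.5]
grip_width: 0.0549
{'time': 20.1, 'joints': [13.836, 19.958, 105.48, -0.215, 55.096, 101.538], 'tool_pos': [0.523, 0.244, 0.004], 'tool_rot': [179.511, -0.278, -87.576], 'contact_force': [-8.432, 0.163, 7.539], 'wrist_torque': [0.424, 1.743, 0.162], 'grip_width': 0.055}
delta [ 0.0025 -0.0293 -0.0004] [ 0.49 -0.28  0.02]
```

View pics/w9.png

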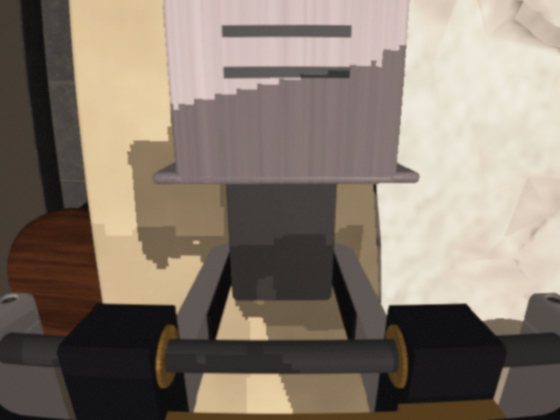

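Run:
```python
from h import *
im=cv2.imread('pics/w9.png')
cv2.imwrite('pics/w9a.png',cv2.resize(im[150:310,140:430],None,fx=2.7,fy=2.7,interpolation=cv2.INTER_CUBIC))
print(world('w9',[[282,297]],.023),world('w9',[[156,179],[417,179],[156,182],[417,182]],.054), world('w9',[[282,181],[282,176]]))
for f in ('w9',): print(world(f,[[282,290],[282,240]]))
```

```text
[[0.50628433 0.24208825 0.023     ]] [[0.57699514 0.29566333 0.054     ]
 [0.58137057 0.19143055 0.054     ]
 [0.57576931 0.29574034 0.054     ]
 [0.58014762 0.19123534 0.054     ]] [[0.57827565 0.24549642 0.05454419]
 [0.58028538 0.24558449 0.05457943]]
[[0.51032215 0.24226005 0.02239515]
 [0.54026717 0.24357721 0.02324239]]
```

View pics/w9a.png

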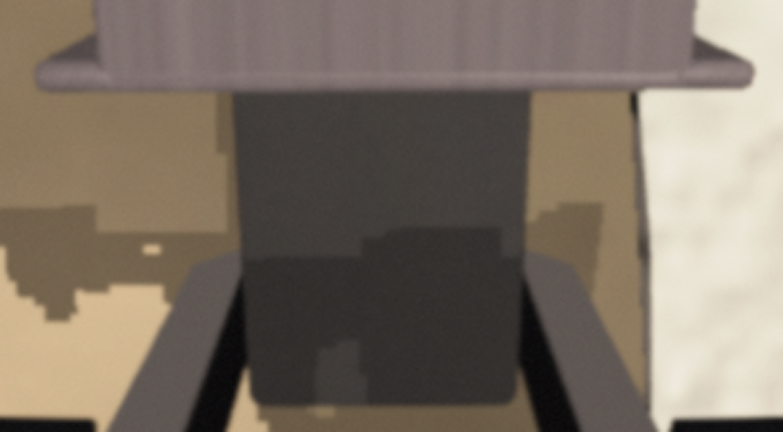

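```bash
python3 -m jog '[[0.001,-0.007,-0.0003,0.4,0.1,0,0.04],[0.0005,-0.007,-0.0003,0.3,0.1,0,0.04],[0.0005,-0.006,-0.0003,0.2,0,0,0.04]]'
python3 - <<'E'
from h import *
st();delta([.55,.2425,.0045],[180,0,-87.6])
E
```

```text
time: 20.52
tool_pos: [0.5387, 0.2435, 0.0044]
tool_rot: [179.6, -0.4, -87.6]
contact_force: [-7.9, 0.3, 7.7]
grip_width: 0.0546
{'time': 20.525, 'joints': [13.506, 21.527, 103.359, -0.416, 55.542, 101.317], 'tool_pos': [0.539, 0.243, 0.004], 'tool_rot': [179.646, -0.419, -87.573], 'contact_force': [-7.903, 0.284, 7.653], 'wrist_torque': [0.434, 1.785, 0.164], 'grip_width': 0.055}
delta [ 0.0014 -0.0112 -0.0002] [ 0.35 -0.42  0.03]
```

```bash
python3 -m jog '[[0.0005,-0.006,-0.0002,0.3,0.2,0,0.04],[0.0005,-0.005,-0.0002,0.2,0.2,0,0.04],[0,-0.001,0,0,0,0,0.04]]'
python3 - <<'E'
from h import *
st();cap('wrist','w10');cap('top','t10')
im=cv2.imread('pics/w10.png')
cv2.imwrite('pics/w10a.png',cv2.resize(im[180:320,160:420],None,fx=3,fy=3,interpolation=cv2.INTER_CUBIC))
E
```

```text
time: 20.9
tool_pos: [0.5469, 0.2436, 0.0045]
tool_rot: [179.4, -0.8, -87.6]
contact_force: [-5.3, -1.4, 5.7]
grip_width: 0.0546
{'time': 20.9, 'joints': [13.49, 22.535, 101.963, -0.809, 56.236, 101.505], 'tool_pos': [0.547, 0.244, 0.005], 'tool_rot': [179.41, -0.8, -87.557], 'contact_force': [-5.333, -1.406, 5.722], 'wrist_torque': [0.045, 1.071, 0.088], 'grip_width': 0.055}
```

View pics/w10a.png

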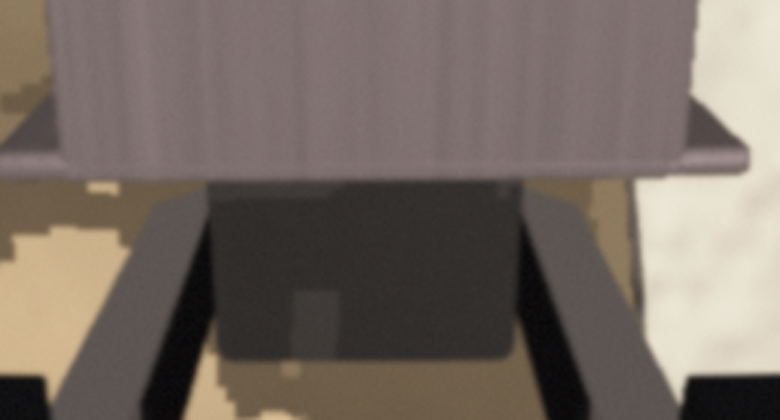

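Run:
```python
from h import *
a=world('w10',[[282,299.5]],.023)[0];b=world('w10',[[282,239]],.054)[0];print(a,b,b[0]-a[0])
P=cloud('w10');m=(abs(P[:,1]-.243)<.015)&(P[:,2]>.05)&(P[:,2]<.06)&(P[:,0]<.6);print('box front depth',np.percentile(P[m,0],[0,1,5]))
m=(abs(P[:,1]-.243)<.015)&(P[:,2]>.019)&(P[:,2]<.027)&(P[:,0]<.6)&(P[:,0]>.45);print('stone rear depth',np.percentile(P[m,0],[0,1,5,100]))
delta([.552,.2425,.0045],[180,0,-87.6])
```

```text
[0.52883604 0.24198239 0.023     ] [0.57774264 0.24467623 0.054     ] 0.048906599538283246
box front depth [0.57700156 0.57771925 0.57888073]
stone rear depth [0.52773488 0.52876272 0.53051486 0.56584064]
delta [ 0.0013 -0.0051  0.    ] [ 0.58 -0.79  0.03]
```

```bash
python3 -m jog '[[0.0005,-0.006,0,0.4,-0.4,0,0.04],[0,-0.004,0,0.2,-0.3,0,0.04]]'
python3 - <<'E'
from h import *
st();cap('wrist','w11')
im=cv2.imread('pics/w11.png')
cv2.imwrite('pics/w11a.png',cv2.resize(im[180:320,160:420],None,fx=3,fy=3,interpolation=cv2.INTER_CUBIC))
P=cloud('w11');m=(abs(P[:,1]-.243)<.015)&(P[:,2]>.05)&(P[:,2]<.06)&(P[:,0]<.6);print('box front depth',np.percentile(P[m,0],[0,1,5]))
m=(abs(P[:,1]-.243)<.015)&(P[:,2]>.019)&(P[:,2]<.027)&(P[:,0]<.6)&(P[:,0]>.45);print('stone rear depth',np.percentile(P[m,0],[0,1,5,100]))
E
```

```text
time: 21.25
tool_pos: [0.5536, 0.2439, 0.0043]
tool_rot: [179.5, -0.1, -87.5]
contact_force: [-10.7, -0.4, 10.0]
grip_width: 0.0547
{'time': 21.25, 'joints': [13.038, 23.086, 101.235, 0.033, 56.225, 100.565], 'tool_pos': [0.554, 0.244, 0.004], 'tool_rot': [179.459, -0.073, -87.545], 'contact_force': [-10.694, -0.439, 9.981], 'wrist_torque': [-0.342, 1.913, -0.036], 'grip_width': 0.055}
box front depth [0.57649913 0.57773825 0.57886323]
stone rear depth [0.53407517 0.53549652 0.53679819 0.56400403]
```

View pics/w11a.png

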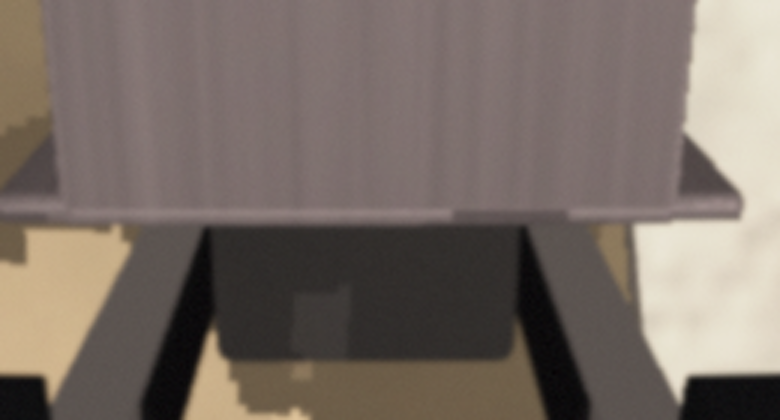

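```bash
python3 -m jog '[[0,0,0,0,0,0,0.04],[0,0,0,0,0,0,0.066],[0,0,0,0,0,0,0.066],[0,0,0,0,0,0,0.066]]'
python3 -m jog '[[0,0,-0.01,0,0,0,0.066],[0,0,-0.02,0,0,0,0.066],[0,0,-0.04,0,0,0,0.066],[0,0.02,-0.05,0,0,0,0.066],[0,0.04,-0.04,0,0,0,0.066],[0,0.04,-0.04,0,0,0,0.066],[0,0.04,0,0,0,0,0.066],[0,0,0,0,0,0,0.066]]'
python3 - <<'E'
from h import *
cap('wrist','w12');st();cap('side','s12');cap('top','t12')
im=cv2.imread('pics/t12.png')
cv2.imwrite('pics/t12a.png',cv2.resize(im[120:270,120:340],None,fx=3.5,fy=3.5,interpolation=cv2.INTER_CUBIC))
E
```

```text
time: 21.8
tool_pos: [0.5558, 0.2438, 0.0043]
tool_rot: [179.7, -0.1, -87.6]
contact_force: [-0.2, 0.1, 0.2]
grip_width: 0.0659
time: 22.8
tool_pos: [0.4162, 0.2385, 0.2229]
tool_rot: [-179.4, 0.1, -87.6]
contact_force: [-0.1, 0.5, 0.1]
grip_width: 0.0657
{'time': 22.85, 'joints': [16.196, -10.761, 112.672, -0.0, 77.405, 103.836], 'tool_pos': [0.418, 0.239, 0.224], 'tool_rot': [-179.336, 0.163, -87.638], 'contact_force': [0.713, 0.109, 0.364], 'wrist_torque': [-0.002, -0.032, -0.003], 'grip_width': 0.066}
```

View pics/w12.png

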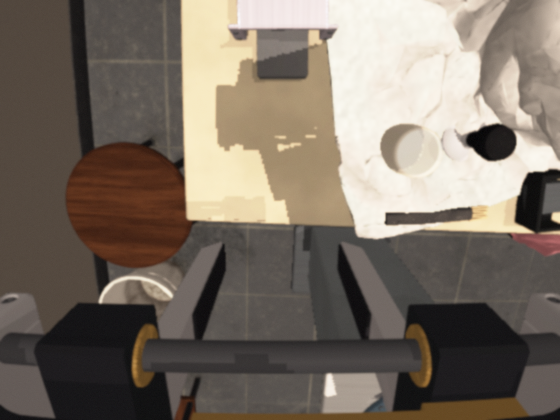

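View pics/t12a.png

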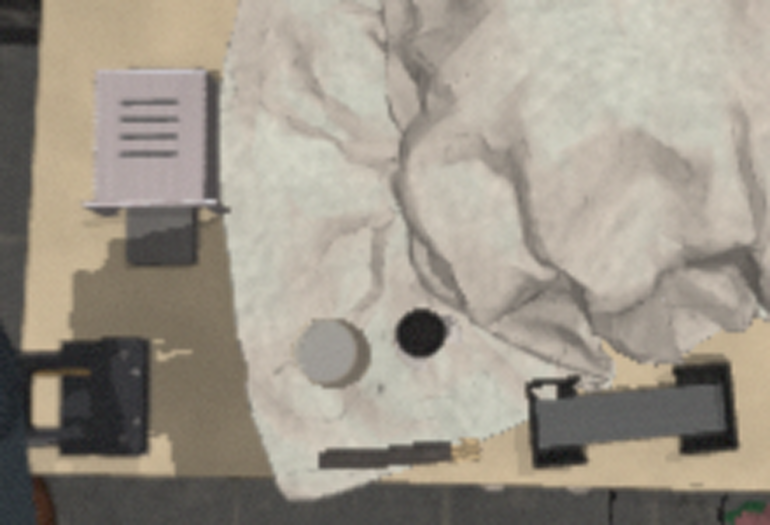

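Run:
```python
from h import *
im=cv2.imread('pics/w12.png')
cv2.imwrite('pics/w12a.png',cv2.resize(im[0:100,200:370],None,fx=4.5,fy=4.5,interpolation=cv2.INTER_CUBIC))
for fn in ('w12','t12'):
    P=cloud(fn);m=(abs(P[:,1]-.243)<.02)&(P[:,2]>.045)&(P[:,2]<.06)&(P[:,0]<.6);print(fn,'front',np.percentile(P[m,0],[0,2,5]))
    m=(abs(P[:,1]-.243)<.02)&(P[:,2]>.015)&(P[:,2]<.03)&(P[:,0]<.6)&(P[:,0]>.45);print('rear',np.percentile(P[m,0],[0,2,5]),'z',np.median(P[m,2]))
```

```text
w12 front [0.57615668 0.57690394 0.57748379]
rear [0.53361208 0.53511112 0.53649878] z 0.023287040338944243
t12 front [0.57683622 0.57721017 0.57750596]
rear [0.53525121 0.53622379 0.53683945] z 0.023881689139320206
```

View pics/w12a.png

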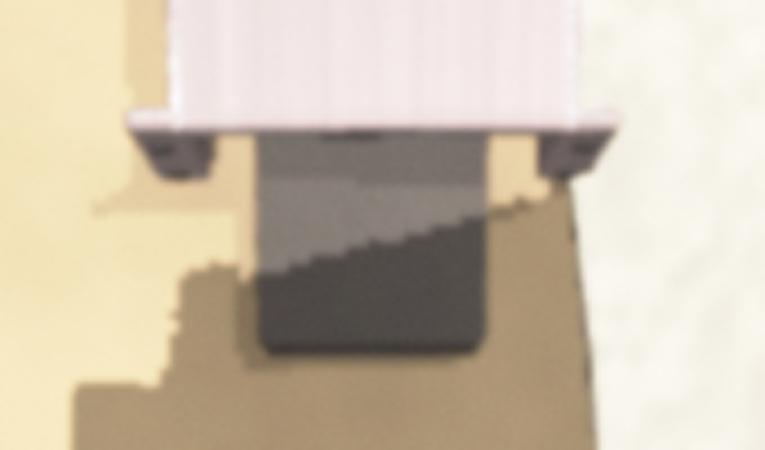

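View pics/s12.png

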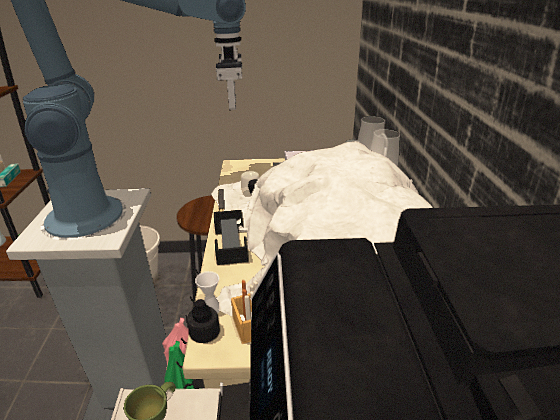

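Run:
```python
from h import *
print(ctrl.finish_job())
```

```text
the job is handed in; nothing more can be done
None
```

I put the stone away in the steel box and handed the job in at about 23 s of the 51 s allowed. The hand-in gives no verdict.

**What I did:** I lifted the stone out across its middle. The gripper leaned about 25° along the stone because the cloth stood close on the far side. I set the stone flat on the bare wood in front of the box and let go, then gripped it about 17 mm from its near end. I then pushed it through the flap until it was nearly home, released it and backed off.

**Last checks:**
- **Stone:** It lies flat, with its top at about 23 mm. It is roughly centred in the mouth and sticks out about 42 mm (41–43 mm depending on the view).
- **End position:** I aimed for 45 mm. The arm crept a further 2 mm as I let go, so the far end is probably touching or almost touching the back wall.
- **Forces:** The highest wrist force I read was about 21 N, when setting the stone down, and about 14 N during the push.
- **Other bar things:** The tea glass, tamper and brush show no visible shift from above. The arm was never low near the jigger or flask, but I did not measure those two again at the end.
- **Robot:** The arm was clear of everything at hand-in.

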